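# Unlock the tube reader and hold its sprung lid at 60 degrees

## Robot

A 7-joint arm with a two-finger parallel gripper is mounted at the origin on a cart in front of the work surface, level with it; the furniture and walls round the work are solid. World frame = base frame: x ahead of the robot, y to its left, z up, the work surface at z = 0. Lengths are in mm, angles in rad, forces in N, time in s.
With the tool pointing down it reaches from about 400 to 875 mm from the base axis. Payload 4.4 kg.
Tool frame: the origin (TCP) lies at the very end of the fingers, on their centre line; the grasp point (between the pads) lies 19 mm behind it; y points along the fingers, z is the direction in which the jaws open and shut, and the axes are right-handed (so a half turn about y gives the same grasp; the last joint's range is limited). The gripper opens to 85 mm and grips with 20 to 120 N. Pads are 22 mm wide; open, the fingers measure 114 mm over their backs; the gripper's body (76 mm by 85 mm) begins 54 mm behind the grasp point. The pads swing forward as they close: fully open they stand 13 mm farther back than shut.
Start: joints at [1.225, 0.628, 0.038, 1.517, -0.027, 0.996, -0.02], TCP at [179.534, -624.728, 231.313] pointing down, gripper open.
Joint ranges: [-3.06, 3.06], [-0.37, 2.12], [-1.25, 1.32], [0.18, 2.47], [-1.1, 4.24], [0.23, 1.98], [-2.94, 2.94]. Speed limits (rad/s): [2.57, 2.57, 3.14, 3.14, 3.14, 3.14, 3.14].

## Interface

Orientations are given as [roll, pitch, yaw] about the fixed x, y, z axes, in that order (R = Rz(yaw) Ry(pitch) Rx(roll)).
In Python, from cell import read_state, get_image, finish_job gives the robot as it stands. The module is installed in compiled form; this text tells all that it offers.
- The arm moves only by the tool servo_tool, never from a script. Its argument "increments" is a list of rows, each an object of numbers: "dx", "dy", "dz": the shift along the world's x, y, z in cm; "ax", "ay", "az": the turn, a rotation vector about the world's x, y, z in rad; "claw": the closure, from -1 (fully open) to 1 (shut). A call has 1 to 8 rows; each row is the pose to reach, as a shift and turn from the pose commanded when the call began; what a row does not reach only later rows make up. A row lasts 1/12 s, in which the tool goes at most 41.7 mm and 7.16 degrees, less where a joint would pass 70% of its speed; a pose out of reach is approached as far as the arm can. A call with a gripper value outside its range is refused whole. The fingers move at their own pace and stop on an object; the grip force is fixed at half the most. Time passes only in rows, so rows that repeat a pose let the fingers close. It gives the time, the measured TCP pose, the force and the opening at its end, in the units of the state.
- read_state(): the state, without advancing time (a new reading comes with each control period).
- get_image(name): name is "side" or "top" or "wrist"; returns a dict with "color" (384x512x3 uint8, red, green, blue), "fov_y" (degrees; the focal length in pixels is half the picture's height over the tangent of half this angle, whatever the lens; pixels are square), "cx", "cy" (the principal point, pixels), "R" (3x3) and "t" (3): a world point X has camera coordinates R X + t. Camera axes: x right, y down, z forward; pixel columns grow to the right and rows downward; lengths in mm; the calibration is good to about 2 mm. A picture is of the moment at which its call begins. There is no depth.
- finish_job(): hands the job in, once; it reports no verdict.
The state is a dict: "clock": time; "qpos": joint angles; "qd": joint speeds; "tau": joint torques, N m; "eef_pos": TCP position; "tool_rot": TCP orientation; "force": force on the tool from outside, world axes, zero at the start; "torque": the same for the moment, N m; "width": finger opening in mm.
Only numpy, scipy, OpenCV 4.12 (cv2) and the standard library are available. Lean on these libraries where they do the work, as an engineer would, in place of code of your own. Each camera call takes 0.05 s, during which the arm holds its last target.

## Task

The vials in the tube reader's chamber have to be inspected, but its lid is locked and springs shut when let go. Slide the lock grip on the reader's right-hand deck away from its front until its pointer is at the raised mark (going past it locks the lid again), then lift the lid by the tab at its front to 60 degrees from closed and keep holding it there: the program finishes with the gripper still holding the lid open. Leave the lock at its mark and everything standing round the reader in its place.

Things in the scene. Friction and masses are not known exactly. Their poses are not given: they have to be found in the camera images.
- reader: White bench-top tube reader, fixed. 180 mm deep (x, front is -x), 250 mm wide (y), deck 85 mm high; origin at the centre of its underside, z up; turned by up to 0.3 rad. A grey lid covers its left part (y -30 to +115 mm), lid top 107 mm high; the deck on the right (y -125 to -30 mm) carries the lock slide.
- lid_tab (a point): Where to hold the lid: a point in the tab sticking out forward from the middle of its front edge. Tab 18 mm wide (reader y), 12 thick, 62 long, ending in a 16 mm thick round bead; the point is 42 mm out from the lid's edge, 20 mm from the tip. Closed: 96 mm above the worktop, 42 mm ahead of the housing, free air round it. Axes of the lid: x to the hinge, y along the hinge, z out of its top.
- lid_hinge (a point): Point on the lid's hinge axis straight behind the tab, 96 mm above the worktop; the axis is level, along the reader's y. lid_tab moves on a circle of 202 mm radius about it, up and backward (at 60 degrees: 101 mm in front of the hinge, 175 mm above it). Axes as the reader's.
- lid (a joint): Opening angle of the lid in rad: 0 closed, grows as the front edge rises, stop at 1.6; 60 degrees is 1.047. Weight and a spring always pull it shut, with about 2.5 to 4 N at the tab. While locked it lifts no more than about 0.05 rad.
- lock_grip (a point): Centre of the top face of the lock's grip: an upright black block 14 mm (along the slide, reader x) x 26 mm (reader y) x 32 mm high, its top 131 mm above the worktop, on a flat steel bar whose top is 100 mm above the worktop. Moves with the lock; axes as the reader's. The lid's top is 24 mm lower, its edge 34 mm to the left of the grip.
- lock_mark (a point): Where lock_grip has to come: the point at grip-top height straight across from the raised black mark on the deck, right of the track. Fixed to the reader; axes as the reader's.
- lock (a joint): Position of the lock slide in m: 0 at the front end, grows as the grip slides to the back (reader +x), rear end 0.060. Pointer at the mark: 0.038; there a notch in the steel bar lets the lid's lug pass: within 4 mm either way the lid is free, elsewhere locked. About 2 N friction; stays where left. Starts between 0 and 0.020.
- tube_rack: Bystander: low six-place tube rack, 50 x 170 x 74 mm, to the left of the reader; must be left where it stands. Origin at the centre of its underside.
- beaker_a: Bystander: small beaker, 67 mm high, right of the reader; must be left where it stands. Origin at the centre of its underside.
- petri_0: Bystander: flat round glass dish, 56 mm across, 12 mm high, in front of the reader; must be left where it stands. Origin at the centre of its underside.
- label_tape: Bystander: roll of tape lying flat, 68 mm across, 18 mm high, front left of the reader; must be left where it stands. Origin at the centre of its underside.
- glass_jar_2: Bystander: short wide-mouthed glass jar, 62 mm across, 60 mm high, right of the reader; must be left where it stands. Origin at the centre of its underside.
- carton_under: Bystander: small plain carton 40 x 45 x 30 mm, right of the reader; must be left where it stands. Origin at the centre of its underside.
- timer: Bystander: flat square timer 63 x 63 x 21 mm, front right of the reader; must be left where it stands. Origin at the centre of its underside.

How it is judged:
By the outcome, as a careful person would: the job done as asked, in the order asked, and still so for the second after the job is handed in, while the arm keeps its last pose, push and grip.
It also fails if it takes over 48 s, if anything falls off the work surface, if the arm or the gripper's body presses on something with over 40 N, if the wrist force passes 120 N, or if a joint passes its speed limit or range.

## Working session

There is one attempt and no reset: what is moved stays moved. The work goes in short steps, Python scripts to look and compute and a tool call to move; the robot and the scene stay as the last step left them, time stands still between calls to the robot, and variables do not carry over. Pictures are saved under pics/ and viewed, and the job is handed in when it is done.

Besides the shell and the picture viewer there is one more tool, called as name(argument=value, ...) on one line, values as JSON. servo_tool: Moves the arm, as the interface text tells. Its arguments: {"type":"object","properties":{"increments":{"type":"array","items":{"type":"object","properties":{"dx":{"type":"number"},"dy":{"type":"number"},"dz":{"type":"number"},"ax":{"type":"number"},"ay":{"type":"number"},"az":{"type":"number"},"claw":{"type":"number"}}}}},"required":["increments"]}

```bash
mkdir -p pics; cat > h.py <<'E'
import numpy as np, cv2
from cell import *
def snap(n,f):
    d=get_image(n); cv2.imwrite('pics/'+f,d['color'][:,:,::-1]); np.savez('pics/'+f+'.npz',**{k:np.array(v) for k,v in d.items()}); return d
def cam(f):
    d=np.load('pics/'+f+'.npz'); F=192/np.tan(np.radians(float(d['fov_y']))/2); return d,F
def pix(f,X):
    d,F=cam(f); c=d['R']@np.array(X,float)+d['t']; return F*c[0]/c[2]+float(d['cx']),F*c[1]/c[2]+float(d['cy'])
def ray(f,u,v,z):
    d,F=cam(f); r=d['R'].T@np.array([(u-float(d['cx']))/F,(v-float(d['cy']))/F,1]); o=-d['R'].T@d['t']; return o+r*(z-o[2])/r[2]
E
python3 - <<'E'
from h import *
for n in ['side','top','wrist']:
    d=snap(n,n+'0.png'); print(n,d['fov_y'],d['cx'],d['cy'],(-d['R'].T@d['t']).round(),d['R'].round(2).tolist())
s=read_state(); print(s)
E
```

```text
side 49.63243672470393 259.80173217986777 188.27357670995215 [567. 996. 738.] [[-1.0, 0.06, -0.02], [0.05, 0.54, -0.84], [-0.04, -0.84, -0.55]]
top 55.40674749032723 253.67105965828372 188.48480678889476 [ 472.   16. 1105.] [[-0.0, -1.0, -0.0], [-1.0, 0.0, -0.05], [0.05, 0.0, -1.0]]
wrist 68.96183999664518 261.43141429784197 184.658451012461 [ 248. -604.  372.] [[0.28, -0.96, -0.0], [-0.92, -0.27, 0.28], [-0.27, -0.08, -0.96]]
{'clock': 0.15, 'qpos': array([ 1.22522641,  0.6291445 ,  0.03846218,  1.51812709, -0.02700357,
        0.99632437, -0.02001344]), 'qd': array([-0.00050483, -0.00092878,  0.0020927 , -0.00400638, -0.00083838,
        0.00133046, -0.00076644]), 'tau': array([ 5.09733934e-05, -5.63794434e+01,  1.22748613e+00, -1.93649715e+01,
        1.11496565e-02,  7.38342467e-03, -1.15630709e-05]), 'eef_pos': array([ 179.37998801, -624.26018804,  230.59716469]), 'tool_rot': array([-1.57228138e+00, -1.29586438e-05, -2.86184901e+00]), 'force': array([-0.04343524, -0.36510486,  0.45354113]), 'torque': array([ 0.01625878, -0.00104563, -0.0006854 ]), 'width': 85.16285031025384}
```

View pics/top0.png

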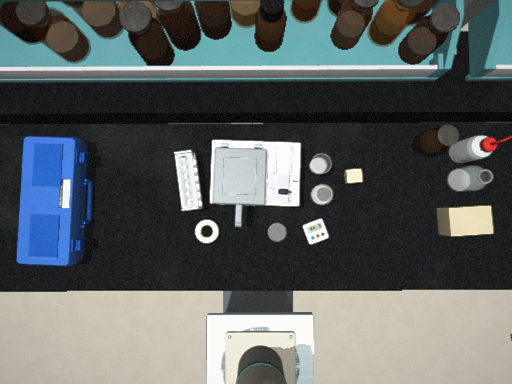

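View pics/side0.png

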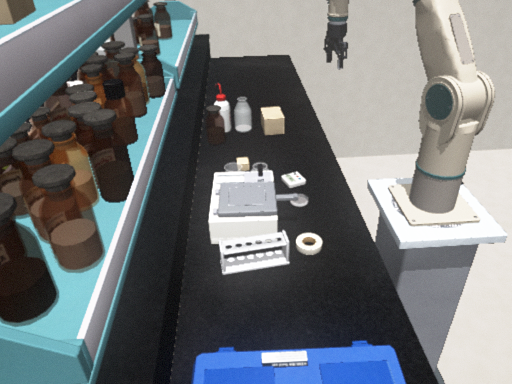

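The top view shows the reader at about (255,173), the tab at (239,215) and the grip near (285,191). I'll zoom in for detail.

```bash
python3 - <<'E'
from h import *
a=cv2.imread('pics/top0.png')[125:250,165:345]; cv2.imwrite('pics/topz.png',cv2.resize(a,None,fx=4.4,fy=4.4,interpolation=cv2.INTER_CUBIC))
a=cv2.imread('pics/side0.png')[145:275,195:335]; cv2.imwrite('pics/sidez.png',cv2.resize(a,None,fx=4.4,fy=4.4,interpolation=cv2.INTER_CUBIC))
E
```

```text
(no output)
```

View pics/topz.png

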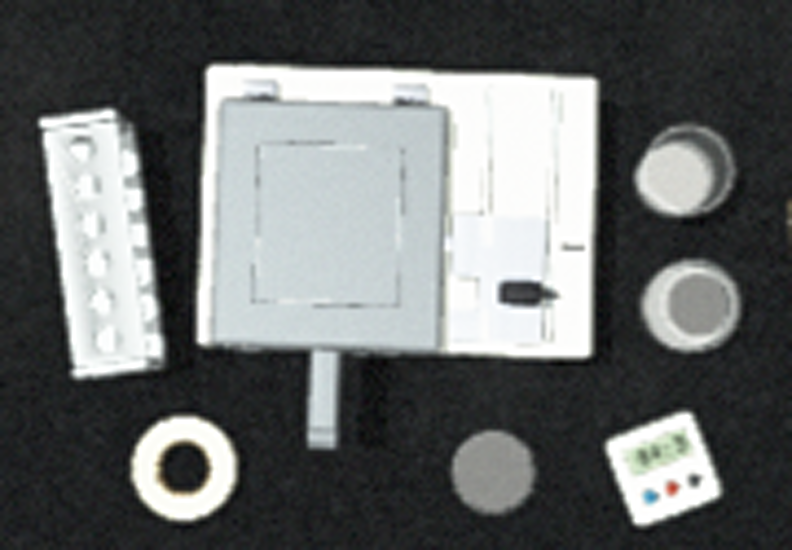

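View pics/sidez.png

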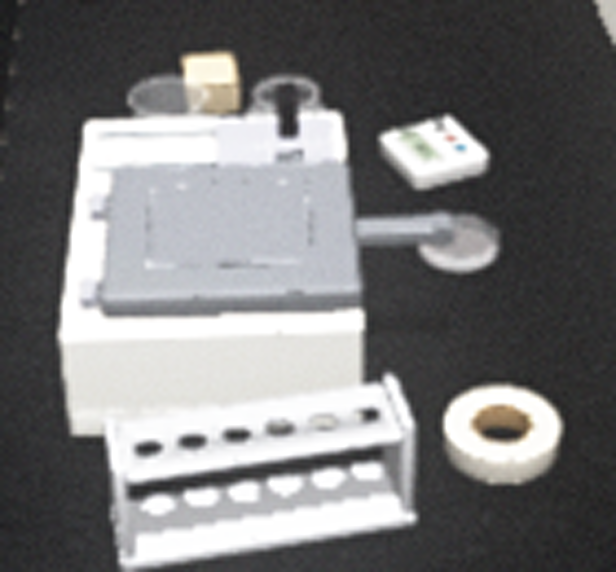

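```bash
cat > fit.py <<'E'
from h import *
from scipy.optimize import least_squares
T=lambda u,v:(165+(u+.5)/4.4-.5,125+(v+.5)/4.4-.5)
S=lambda u,v:(195+(u+.5)/4.4-.5,145+(v+.5)/4.4-.5)
obs=[('top0.png',T(207,66),(90,125,85)),('top0.png',T(597,78),(90,-125,85)),('top0.png',T(592,357),(-90,-125,85)),('top0.png',T(198,345),(-90,125,85)),
('side0.png',S(62,333),(90,125,85)),('side0.png',S(362,322),(-90,125,85)),('side0.png',S(84,118),(90,-125,85)),('side0.png',S(344,112),(-90,-125,85)),]
def w(p,X):
    c,s=np.cos(p[2]),np.sin(p[2]); return np.array([p[0]+c*X[0]-s*X[1],p[1]+s*X[0]+c*X[1],X[2]])
def res(p): return np.concatenate([np.array(pix(f,w(p,X)))-uv for f,uv,X in obs])
if __name__=='__main__':
    r=least_squares(res,[550,0,0]); print(r.x,res(r.x).round(1))
    p=r.x
    for u,v in [(519,281),(519,305),(500,293),(538,293)]: 
        g=ray('top0.png',*T(u,v),131); d=g[:2]-p[:2]; c,s=np.cos(p[2]),np.sin(p[2]); print('grip',g.round(1),(c*d[0]+s*d[1]).round(1),(-s*d[0]+c*d[1]).round(1))
    for n,(u,v),z in [('mark',(573,247),88),('ptr',(558,295),102),('tabtip',(322,447),96),('tabL',(309,400),102),('tabR',(339,400),102)]:
        g=ray('top0.png',*T(u,v),z); d=g[:2]-p[:2]; c,s=np.cos(p[2]),np.sin(p[2]); print(n,g.round(1),(c*d[0]+s*d[1]).round(1),(-s*d[0]+c*d[1]).round(1))
E
python3 fit.py
```

```text
[ 5.66939066e+02  1.39410571e+01 -3.40374014e-02] [ 0.2  0.   0.4 -0.1  0.   0.6 -0.1  0.6 -1.   0.6  0.4  0.6  0.1  0.
 -0.8 -0.6]
grip [520.5 -58.5 131. ] -43.9 -74.0
grip [506.  -58.4 131. ] -58.5 -74.4
grip [513.3 -47.  131. ] -51.6 -62.7
grip [513.2 -70.  131. ] -50.9 -85.7
mark [544.1 -96.2  88. ] -19.1 -110.8
ptr [513.1 -85.  102. ] -50.4 -100.7
tabtip [418.9  62.7  96. ] -149.6 43.7
tabL [448.4  70.4 102. ] -120.4 52.4
tabR [448.3  51.8 102. ] -119.8 33.8
```

servo_tool(increments=[{"dx": 1.2,"dy": 3.4,"az": 0.08},{"dx": 2.6,"dy": 6.8,"az": 0.16},{"dx": 4.1,"dy": 10.2,"az": 0.24},{"dx": 5.8,"dy": 13.6,"az": 0.32},{"dx": 7.7,"dy": 17.0,"az": 0.4},{"dx": 9.8,"dy": 20.4,"az": 0.48},{"dx": 12.1,"dy": 23.8,"az": 0.56},{"dx": 14.6,"dy": 27.2,"az": 0.64}])

```text
invalid input at $.increments[0]: expected keys dx, dy, dz, ax, ay, az, claw
```

servo_tool(increments=[{"dx": 1.2,"dy": 3.4,"dz": 0,"ax": 0,"ay": 0,"az": 0.08,"claw": -1},{"dx": 2.6,"dy": 6.8,"dz": 0,"ax": 0,"ay": 0,"az": 0.16,"claw": -1},{"dx": 4.1,"dy": 10.2,"dz": 0,"ax": 0,"ay": 0,"az": 0.24,"claw": -1},{"dx": 5.8,"dy": 13.6,"dz": 0,"ax": 0,"ay": 0,"az": 0.32,"claw": -1},{"dx": 7.7,"dy": 17.0,"dz": 0,"ax": 0,"ay": 0,"az": 0.4,"claw": -1},{"dx": 9.8,"dy": 20.4,"dz": 0,"ax": 0,"ay": 0,"az": 0.48,"claw": -1},{"dx": 12.1,"dy": 23.8,"dz": 0,"ax": 0,"ay": 0,"az": 0.56,"claw": -1},{"dx": 14.6,"dy": 27.2,"dz": 0,"ax": 0,"ay": 0,"az": 0.64,"claw": -1}])

```text
clock: 0.82
eef_pos: [325.3, -351.4, 231.4]
tool_rot: [-1.571, -0.0, -2.219]
force: [1.6, -0.1, -0.5]
width: 85.6
```

servo_tool(increments=[{"dx": 2.0,"dy": 3.5,"dz": 0,"ax": 0,"ay": 0,"az": 0.08,"claw": -1},{"dx": 4.0,"dy": 7.0,"dz": 0,"ax": 0,"ay": 0,"az": 0.16,"claw": -1},{"dx": 6.0,"dy": 10.5,"dz": 0,"ax": 0,"ay": 0,"az": 0.24,"claw": -1},{"dx": 8.0,"dy": 14.0,"dz": 0,"ax": 0,"ay": 0,"az": 0.32,"claw": -1},{"dx": 10.0,"dy": 17.5,"dz": 0,"ax": 0,"ay": 0,"az": 0.4,"claw": -1},{"dx": 12.0,"dy": 21.0,"dz": 0,"ax": 0,"ay": 0,"az": 0.48,"claw": -1},{"dx": 14.0,"dy": 24.5,"dz": 0,"ax": 0,"ay": 0,"az": 0.56,"claw": -1},{"dx": 16.0,"dy": 28.0,"dz": 0,"ax": 0,"ay": 0,"az": 0.617,"claw": -1}])

```text
clock: 1.48
eef_pos: [485.7, -71.4, 231.3]
tool_rot: [-1.571, -0.0, -1.601]
force: [1.3, -0.5, -0.2]
width: 85.6
```

```bash
python3 - <<'E'
from h import *
d=snap('wrist','w1.png'); print((-d['R'].T@d['t']).round(),d['R'].round(2).tolist()); s=read_state(); print(s['qpos'].round(3),s['eef_pos'],s['tool_rot'])
a=cv2.imread('pics/w1.png'); cv2.imwrite('pics/w1z.png',cv2.resize(a,(800,600),interpolation=cv2.INTER_CUBIC))
E
```

```text
[487.   1. 373.] [[1.0, -0.03, 0.0], [-0.03, -0.96, 0.28], [-0.01, -0.28, -0.96]]
[ 0.35   0.425 -0.385  1.938  0.205  0.811 -0.163] [490.77468309 -61.85577556 232.05306032] [-1.56436315  0.0070857  -1.58880172]
```

View pics/w1z.png

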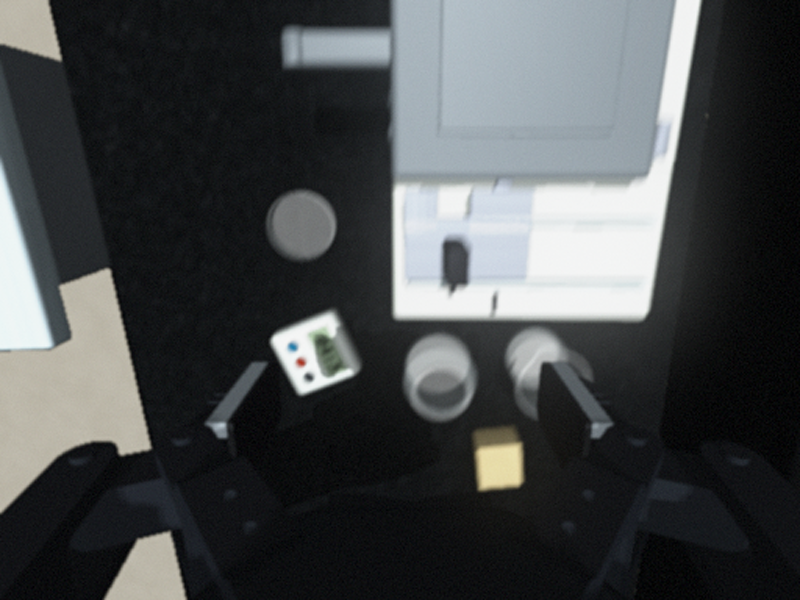

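servo_tool(increments=[{"dx": 1.5,"dy": 0.6,"dz": -1.0,"ax": 0,"ay": 0,"az": 0,"claw": -1},{"dx": 2.7,"dy": 1.1,"dz": -2.0,"ax": 0,"ay": 0,"az": 0,"claw": -1},{"dx": 2.7,"dy": 1.1,"dz": -2.0,"ax": 0,"ay": 0,"az": 0,"claw": -1},{"dx": 2.7,"dy": 1.1,"dz": -2.0,"ax": 0,"ay": 0,"az": 0,"claw": -1},{"dx": 2.7,"dy": 1.1,"dz": -2.0,"ax": 0,"ay": 0,"az": 0,"claw": -1}])

```text
clock: 1.95
eef_pos: [511.4, -62.8, 211.3]
tool_rot: [-1.572, -0.0, -1.606]
force: [0.2, 0.6, -0.4]
width: 85.5
```

```bash
python3 - <<'E'
from h import *
d=snap('wrist','w2.png'); print((-d['R'].T@d['t']).round(),d['R'].round(2).tolist()); s=read_state(); print(s['qpos'].round(3),s['eef_pos'],s['tool_rot'],s['qd'].round(3))
a=cv2.imread('pics/w2.png'); cv2.imwrite('pics/w2z.png',cv2.resize(a[90:290,210:450],None,fx=3.3,fy=3,interpolation=cv2.INTER_CUBIC))
E
```

```text
[513.  10. 353.] [[1.0, -0.03, -0.0], [-0.03, -0.96, 0.28], [-0.01, -0.28, -0.96]]
[ 0.317  0.482 -0.36   1.905  0.231  0.796 -0.202] [511.49705366 -62.90404607 211.56553809] [-1.57127359e+00 -4.44447978e-04 -1.60592367e+00] [ 0.005 -0.006  0.    -0.002  0.002 -0.003 -0.002]
```

View pics/w2z.png

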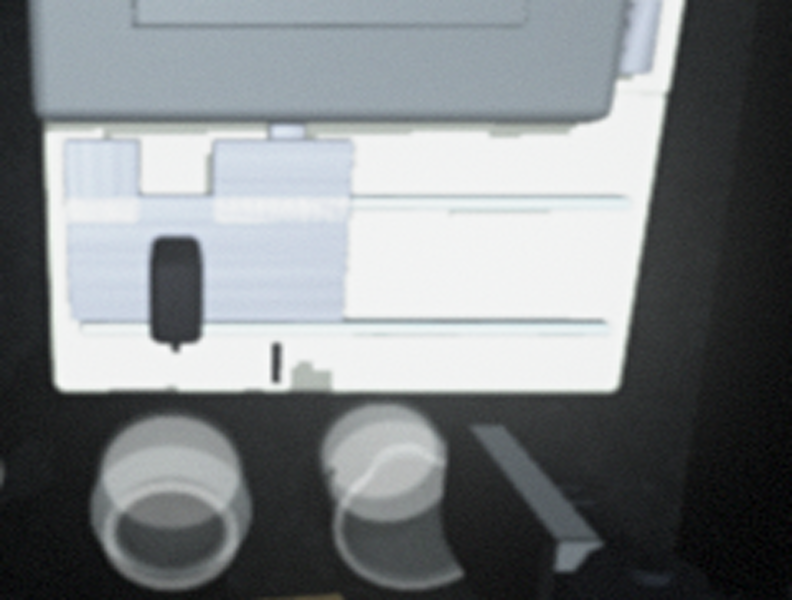

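```bash
python3 - <<'E'
from h import *
p=[566.94,13.94,-.034]; c,s=np.cos(p[2]),np.sin(p[2])
Z=lambda u,v:(210+(u+.5)/3.3-.5,90+(v+.5)/3-.5)
def show(n,uv,z):
    g=ray('w2.png',*Z(*uv),z); d=g[:2]-p[:2]; print(n,g.round(1),(c*d[0]+s*d[1]).round(1),(-s*d[0]+c*d[1]).round(1))
show('gripTopL',(150,315),131);show('gripTopR',(202,315),131);show('gripFar',(176,340),131)
show('ptr',(176,350),100);show('markF',(276,345),87);show('markR',(276,380),87)
for n,uv in dict(fr=(60,390),br=(618,390)).items(): show(n,uv,85)
show('lidR F',(40,120),107);show('lidR B',(605,120),107)
E
```

```text
gripTopL [505.5 -64.1 131. ] -58.8 -80.1
gripTopR [518.6 -64.5 131. ] -45.6 -80.0
gripFar [511.8 -71.7 131. ] -52.2 -87.5
ptr [511.5 -86.5 100. ] -52.0 -102.3
markF [542.1 -90.6  87. ] -21.3 -105.4
markR [ 542.1 -103.4   87. ] -20.8 -118.1
fr [ 474.4 -105.7   85. ] -88.4 -122.8
br [ 649.7 -111.5   85. ] 87.0 -122.6
lidR F [478.1 -11.8 107. ] -87.9 -28.7
lidR B [626.4 -16.7 107. ] 60.4 -28.6
```

servo_tool(increments=[{"dx": 0,"dy": 0.1,"dz": -2.5,"ax": 0,"ay": 0,"az": 0,"claw": -1},{"dx": 0,"dy": 0.1,"dz": -5.0,"ax": 0,"ay": 0,"az": 0,"claw": -1},{"dx": 0,"dy": 0.1,"dz": -7.5,"ax": 0,"ay": 0,"az": 0,"claw": -1},{"dx": 0,"dy": 0.1,"dz": -9.3,"ax": 0,"ay": 0,"az": 0,"claw": -1},{"dx": 0,"dy": 0.1,"dz": -10.2,"ax": 0,"ay": 0,"az": 0,"claw": -1},{"dx": 0,"dy": 0.1,"dz": -10.2,"ax": 0,"ay": 0,"az": 0,"claw": -1},{"dx": 0,"dy": 0.1,"dz": -10.2,"ax": 0,"ay": 0,"az": 0,"claw": 0.2},{"dx": 0,"dy": 0.1,"dz": -10.2,"ax": 0,"ay": 0,"az": 0,"claw": 0.4}])

```text
clock: 2.67
eef_pos: [513.1, -61.4, 110.6]
tool_rot: [-1.568, -0.0, -1.605]
force: [-0.3, -0.7, -0.5]
width: 63.9
```

```bash
python3 - <<'E'
from h import *
d=snap('wrist','w3.png'); s=read_state(); print(s['qpos'].round(3),s['eef_pos'],s['width'],s['force'])
E
```

```text
[ 0.257  0.632 -0.287  1.994  0.322  0.556 -0.286] [513.17116332 -61.36006511 110.65526015] 56.66443802498045 [ 0.87578655 -0.07735508 -0.58178766]
```

View pics/w3.png

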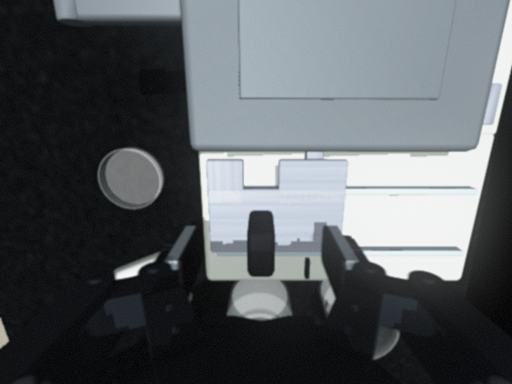

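Grip block (260,243) is centred between the fingers (190 / 335); closing.

servo_tool(increments=[{"dx": 0,"dy": 0,"dz": 0,"ax": 0,"ay": 0,"az": 0,"claw": 1},{"dx": 0,"dy": 0,"dz": 0,"ax": 0,"ay": 0,"az": 0,"claw": 1},{"dx": 0,"dy": 0,"dz": 0,"ax": 0,"ay": 0,"az": 0,"claw": 1},{"dx": 0,"dy": 0,"dz": 0,"ax": 0,"ay": 0,"az": 0,"claw": 1},{"dx": 0,"dy": 0,"dz": 0,"ax": 0,"ay": 0,"az": 0,"claw": 1},{"dx": 0,"dy": 0,"dz": 0,"ax": 0,"ay": 0,"az": 0,"claw": 1},{"dx": 0,"dy": 0,"dz": 0,"ax": 0,"ay": 0,"az": 0,"claw": 1},{"dx": 0,"dy": 0,"dz": 0,"ax": 0,"ay": 0,"az": 0,"claw": 1}])

```text
clock: 3.38
eef_pos: [512.6, -61.2, 110.0]
tool_rot: [-1.57, -0.0, -1.605]
force: [-0.6, -0.3, 6.2]
width: 12.8
```

```bash
cat > wz.py <<'E'
import sys
from h import *
f=sys.argv[1]; d=snap(sys.argv[2] if len(sys.argv)>2 else 'wrist',f+'.png'); s=read_state(); print(s['clock'],s['qpos'].round(3),s['eef_pos'],s['tool_rot'],s['width'],s['force'],s['torque'])
b=[int(x) for x in sys.argv[3].split(',')] if len(sys.argv)>3 else [130,170,330,320]
a=d['color'][b[1]:b[3],b[0]:b[2],::-1]; k=min(790/a.shape[1],590/a.shape[0]); print('scale',k)
cv2.imwrite('pics/'+f+'z.png',cv2.resize(np.ascontiguousarray(a),None,fx=k,fy=k,interpolation=cv2.INTER_CUBIC))
E
python3 wz.py w4 wrist 180,130,380,290
```

```text
3.4333 [ 0.257  0.633 -0.286  1.995  0.323  0.556 -0.287] [512.64165851 -61.2226433  109.99296338] [-1.56972530e+00 -2.26145911e-04 -1.60493304e+00] 12.386865767065247 [-0.43335126  0.2251562   6.22285163] [-0.02058167  0.20319359 -0.02038077]
scale 3.6875
```

View pics/w4z.png

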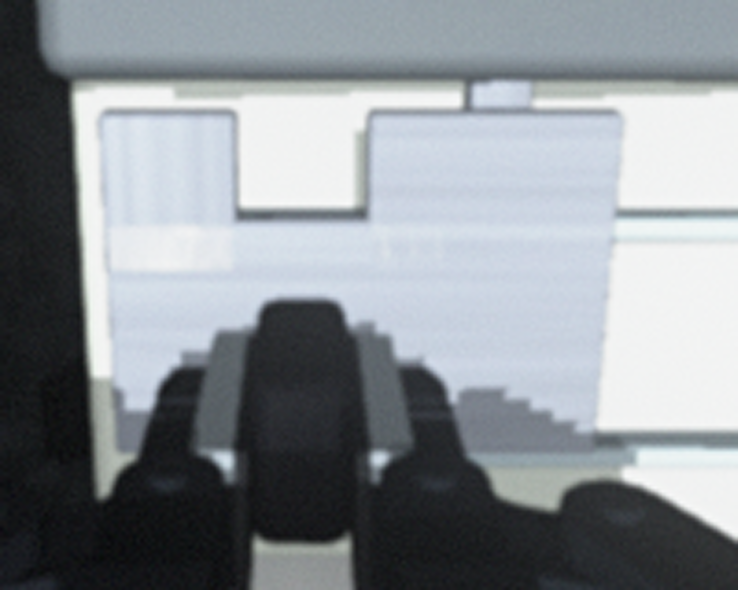

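```bash
python3 - <<'E'
from h import *
p=[566.94,13.94,-.034]; c,s=np.cos(p[2]),np.sin(p[2]);k=3.6875
for n,u,v,z in [('n1',236,150,100),('n2',368,150,100),('l1',468,95,100),('l2',532,95,100),('barF',100,115,100),('barR',622,115,100)]:
    g=ray('w4.png',180+(u+.5)/k-.5,130+(v+.5)/k-.5,z); d=g[:2]-p[:2]; print(n,g.round(1),(c*d[0]+s*d[1]).round(1),(-s*d[0]+c*d[1]).round(1))
E
```

```text
n1 [503.4 -24.7 100. ] -62.2 -40.7
n2 [523.3 -25.3 100. ] -42.3 -40.7
l1 [538.3 -17.4 100. ] -27.5 -32.3
l2 [547.8 -17.7 100. ] -18.0 -32.3
barF [483.3 -18.6 100. ] -82.4 -35.4
barR [561.4 -21.2 100. ] -4.4 -35.3
```

servo_tool(increments=[{"dx": 0.5,"dy": -0.02,"dz": 0,"ax": 0,"ay": 0,"az": 0,"claw": 1},{"dx": 1.1,"dy": -0.04,"dz": 0,"ax": 0,"ay": 0,"az": 0,"claw": 1},{"dx": 1.7,"dy": -0.06,"dz": 0,"ax": 0,"ay": 0,"az": 0,"claw": 1},{"dx": 2.3,"dy": -0.08,"dz": 0,"ax": 0,"ay": 0,"az": 0,"claw": 1},{"dx": 2.8,"dy": -0.1,"dz": 0,"ax": 0,"ay": 0,"az": 0,"claw": 1},{"dx": 3.1,"dy": -0.11,"dz": 0,"ax": 0,"ay": 0,"az": 0,"claw": 1},{"dx": 3.1,"dy": -0.11,"dz": 0,"ax": 0,"ay": 0,"az": 0,"claw": 1},{"dx": 3.1,"dy": -0.11,"dz": 0,"ax": 0,"ay": 0,"az": 0,"claw": 1}])

```text
clock: 4.1
eef_pos: [544.1, -62.3, 110.0]
tool_rot: [-1.569, -0.0, -1.605]
force: [-0.6, -0.2, 5.0]
width: 12.9
```

```bash
python3 wz.py w5 wrist 180,130,380,290
```

```text
4.15 [ 0.254  0.665 -0.292  1.911  0.316  0.608 -0.274] [544.15228507 -62.36310697 110.01499741] [-1.56880445e+00 -1.36814211e-04 -1.60494711e+00] 12.626136920016732 [ 0.50806375 -0.80076324  5.42651739] [-0.05726082 -0.08059273 -0.03713014]
scale 3.6875
```

View pics/w5z.png

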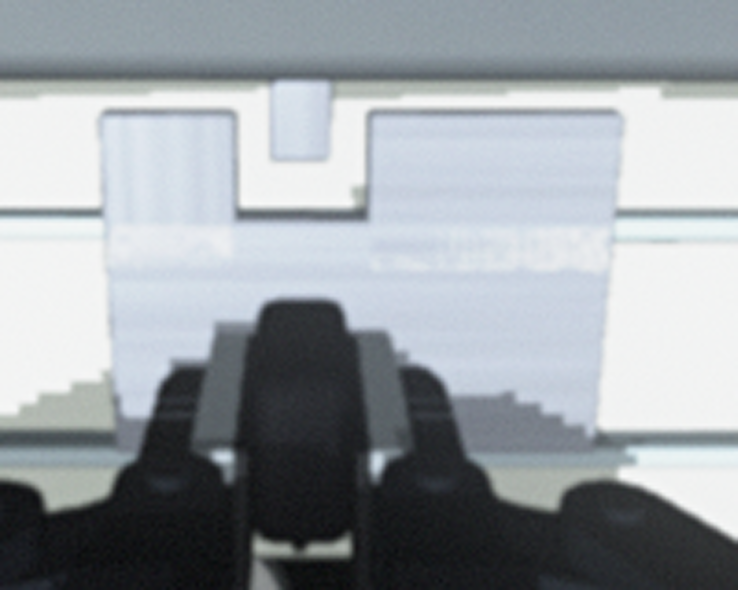

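The lug (centre u≈301) now sits centred in the notch (u≈302). I'll release and rise.

servo_tool(increments=[{"dx": 0,"dy": 0,"dz": 0,"ax": 0,"ay": 0,"az": 0,"claw": -0.2},{"dx": 0,"dy": 0,"dz": 0,"ax": 0,"ay": 0,"az": 0,"claw": -0.2},{"dx": 0,"dy": 0,"dz": 0,"ax": 0,"ay": 0,"az": 0,"claw": -0.2},{"dx": 0,"dy": 0,"dz": 0,"ax": 0,"ay": 0,"az": 0,"claw": -0.2},{"dx": 0,"dy": 0,"dz": 2,"ax": 0,"ay": 0,"az": 0,"claw": -0.2},{"dx": 0,"dy": 0,"dz": 5,"ax": 0,"ay": 0,"az": 0,"claw": -0.2},{"dx": 0,"dy": 0,"dz": 9,"ax": 0,"ay": 0,"az": 0,"claw": -0.2},{"dx": 0,"dy": 0,"dz": 12,"ax": 0,"ay": 0,"az": 0,"claw": -0.2}])

```text
clock: 4.82
eef_pos: [543.3, -62.0, 231.3]
tool_rot: [-1.57, 0.0, -1.605]
force: [0.5, -0.1, -0.0]
width: 51.3
```

```bash
python3 wz.py w6 wrist 0,0,512,384
```

```text
4.8667 [ 0.311  0.493 -0.369  1.795  0.224  0.884 -0.193] [546.85827747 -61.97187998 236.79122309] [-1.56017908e+00 -3.75297089e-04 -1.60459795e+00] 51.13484052962291 [ 1.38667302 -0.08967454  3.71487304] [ 0.02342961 -0.14693883 -0.03752139]
scale 1.5364583333333333
```

View pics/w6z.png

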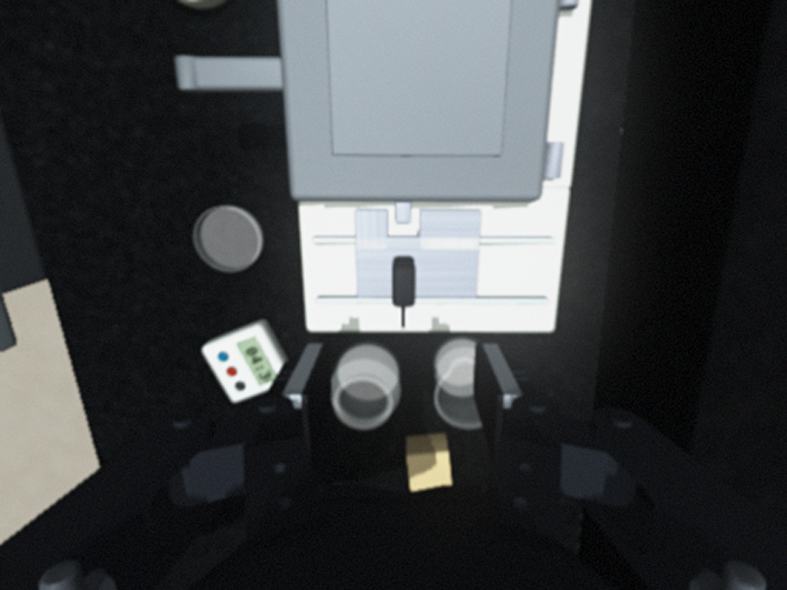

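The pointer lines up with the mark (both at u≈403). Next, the tab.

servo_tool(increments=[{"dx": -1.2,"dy": 1.5,"dz": 0.5,"ax": 0,"ay": 0,"az": -0.12,"claw": -0.5},{"dx": -2.4,"dy": 3.0,"dz": 1,"ax": 0,"ay": 0,"az": -0.24,"claw": -1},{"dx": -3.6,"dy": 4.5,"dz": 1.5,"ax": 0,"ay": 0,"az": -0.36,"claw": -1},{"dx": -4.8,"dy": 6.0,"dz": 2,"ax": 0,"ay": 0,"az": -0.48,"claw": -1},{"dx": -6.0,"dy": 7.5,"dz": 2,"ax": 0,"ay": 0,"az": -0.6,"claw": -1},{"dx": -7.2,"dy": 9.0,"dz": 2,"ax": 0,"ay": 0,"az": -0.72,"claw": -1},{"dx": -8.4,"dy": 10.5,"dz": 2,"ax": 0,"ay": 0,"az": -0.84,"claw": -1},{"dx": -9.4,"dy": 12.3,"dz": 2,"ax": 0,"ay": 0,"az": -0.96,"claw": -1}])

```text
clock: 5.53
eef_pos: [448.0, 60.8, 249.0]
tool_rot: [-1.571, -0.001, -2.572]
force: [0.5, 0.1, 0.4]
width: 85.1
```

servo_tool(increments=[{"dx": 0,"dy": 0,"dz": 0,"ax": 0,"ay": 0,"az": -0.12,"claw": -1},{"dx": 0,"dy": 0,"dz": 0,"ax": 0,"ay": 0,"az": -0.24,"claw": -1},{"dx": 0,"dy": 0,"dz": 0,"ax": 0,"ay": 0,"az": -0.36,"claw": -1},{"dx": 0,"dy": 0,"dz": 0,"ax": 0,"ay": 0,"az": -0.48,"claw": -1},{"dx": 0,"dy": 0,"dz": 0,"ax": 0,"ay": 0,"az": -0.61,"claw": -1},{"dx": 0,"dy": 0,"dz": 0,"ax": 0,"ay": 0,"az": -0.61,"claw": -1}])

```text
clock: 6.03
eef_pos: [449.0, 60.8, 249.0]
tool_rot: [-1.57, -0.0, 3.105]
force: [-0.5, 0.3, -0.1]
width: 85.4
```

```bash
python3 wz.py w7 wrist 0,0,512,384
```

```text
6.0833 [-0.191  0.326 -0.008  2.018  0.004  0.798 -1.803] [448.95924249  60.84880732 249.05738405] [-1.57039109e+00 -3.92657382e-04  3.11053825e+00] 85.55026985924357 [-0.28036602  0.98007913 -0.40589197] [-0.00407761  0.00770971  0.04931523]
scale 1.5364583333333333
```

View pics/w7z.png

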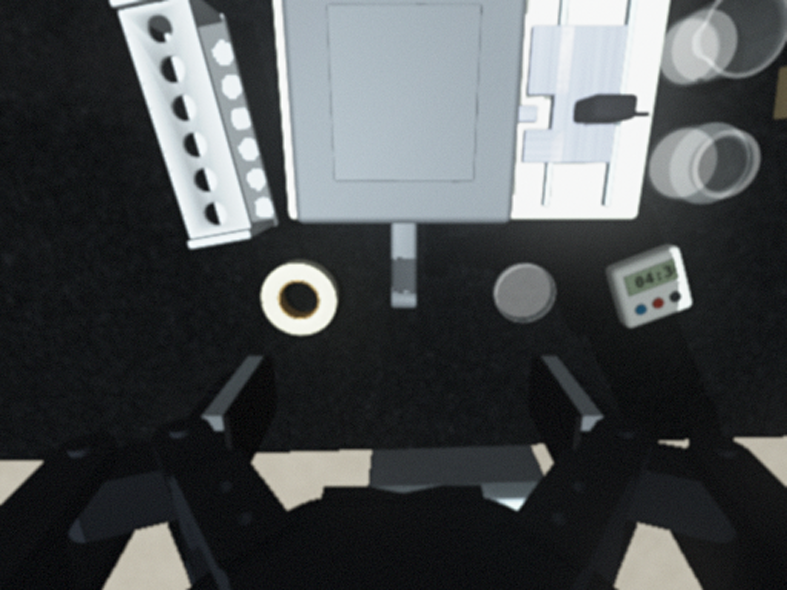

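servo_tool(increments=[{"dx": 0,"dy": 0,"dz": 0,"ax": 0,"ay": -0.12,"az": 0,"claw": -1},{"dx": 0,"dy": 0,"dz": 0,"ax": 0,"ay": -0.24,"az": 0,"claw": -1},{"dx": 0,"dy": 0,"dz": 0,"ax": 0,"ay": -0.36,"az": 0,"claw": -1},{"dx": 0,"dy": 0,"dz": 0,"ax": 0,"ay": -0.48,"az": 0,"claw": -1},{"dx": 0,"dy": 0,"dz": 0,"ax": 0,"ay": -0.6,"az": 0,"claw": -1},{"dx": 0,"dy": 0,"dz": 0,"ax": 0,"ay": -0.6,"az": 0,"claw": -1}])

```text
clock: 6.58
eef_pos: [448.4, 53.9, 255.4]
tool_rot: [-1.558, 0.441, 3.111]
force: [0.4, -0.7, -1.1]
width: 85.4
```

```bash
python3 wz.py w8 wrist 0,0,512,384
```

```text
6.6333 [-0.189  0.161 -0.128  2.383  0.785  0.252 -2.647] [448.27603677  53.80370837 256.16736993] [-1.55838504  0.4439123   3.11015861] 85.12729337878584 [-1.92325324 -0.17615209 -0.11939419] [-0.01200699  0.59093398 -0.06028577]
scale 1.5364583333333333
```

```bash
cat > kin.py <<'E'
import numpy as np, itertools
from scipy.optimize import least_squares
from scipy.spatial.transform import Rotation as Ro
D=[([1.22522641,.6291445,.03846218,1.51812709,-.02700357,.99632437,-.02001344],[179.38,-624.26,230.6],[-1.57228,0,-2.861849]),
([.317,.482,-.36,1.905,.231,.796,-.202],[511.5,-62.9,211.57],[-1.57127,-.00044,-1.60592]),
([.257,.632,-.287,1.994,.322,.556,-.286],[513.17,-61.36,110.66],[-1.568,0,-1.605]),
([.254,.665,-.292,1.911,.316,.608,-.274],[544.15,-62.36,110.01],[-1.5688,0,-1.60495]),
([.311,.493,-.369,1.795,.224,.884,-.193],[546.86,-61.97,236.79],[-1.56018,-.0004,-1.6046]),
([-.191,.326,-.008,2.018,.004,.798,-1.803],[448.96,60.85,249.06],[-1.57039,-.0004,3.11054]),
([-.189,.161,-.128,2.383,.785,.252,-2.647],[448.28,53.80,256.17],[-1.55838,.44391,3.11016])]
Rx,Ry,Rz=[lambda a,k=k:Ro.from_euler(k,a).as_matrix() for k in 'xyz']
def fk(q,P,sg,full=False):
    h,e,L1,o,L2,e2,d,c7,o2=P
    R=Rz(sg[0]*q[0]); p=np.array([0,0,h]); out=[p]
    R=R@Ry(q[1]); p=p+R@[0,e,0]; R=R@Rz(sg[1]*q[2]); p=p+R@[o,0,L1]; out.append(p)
    R=R@Ry(q[3]); p=p+R@[-o2,0,0]; R=R@Rz(sg[2]*q[4]); p=p+R@[0,e2,L2]; out.append(p)
    R=R@Ry(q[5]); R=R@Rz(sg[3]*q[6]+c7); p=p+R@[0,0,d]; out.append(p)
    R=R@np.array([[1,0,0],[0,0,-1],[0,1,0]]).T  # tool y along flange z
    return p,R,out
def err(P,sg):
    r=[]
    for q,p,rpy in D:
        a,R,_=fk(q,P,sg); Rm=Ro.from_euler('xyz',rpy).as_matrix()
        r+=list((a-p)); r+=list(200*(Ro.from_matrix(R@Rm.T)).as_rotvec())
    return np.array(r)
def solve():
    best=None
    for sg in itertools.product([1,-1],repeat=4):
        for c in [0,1.57,3.14,-1.57]:
            f=least_squares(err,[300,28,560,0,383,0,314,c,0],args=(sg,),max_nfev=60)
            if best is None or f.cost<best[0]: best=(f.cost,sg,f.x)
    return best
if __name__=='__main__':
    b=solve(); print(b); print(err(b[2],b[1]).reshape(-1,6).round(1)); np.savez('kin.npz',P=b[2],sg=b[1])
E
python3 kin.py
```

```text
(np.float64(1173421.0727854553), (-1, -1, 1, 1), array([  50.15270733, -135.35379017,  439.59651091,   62.13569621,
        352.63880798,   95.80899762,   11.06408082,    1.57000678,
         56.54238294]))
[[-1.640e+01  6.300e+00 -2.160e+01  1.918e+02 -5.888e+02 -9.000e-01]
 [-9.000e-01  4.400e+00  1.340e+01 -5.626e+02 -2.700e+00  5.000e-01]
 [ 1.230e+01 -2.000e-01  8.400e+00 -5.610e+02  1.320e+01 -1.500e+00]
 [ 4.200e+00  1.000e-01  1.310e+01 -5.568e+02  1.220e+01 -1.200e+00]
 [-1.510e+01  4.500e+00  1.710e+01 -5.592e+02 -9.000e+00 -5.900e+00]
 [ 4.000e+01 -3.200e+00 -1.870e+01 -6.148e+02 -1.239e+02  3.000e-01]
 [-2.770e+01  1.130e+01 -1.170e+01 -4.857e+02 -1.537e+02 -2.265e+02]]
```

```bash
sed -i 's/\[0,1,0\]\]).T /[0,1,0]]) /' kin.py; python3 kin.py
```

```text
(np.float64(11.936026579765205), (-1, -1, -1, -1), array([ 3.29820031e+02, -2.09828316e+01,  5.60430484e+02, -3.36243578e+00,
        3.86031311e+02, -7.70079342e+00,  3.45506865e+02,  4.71274977e+00,
        3.20182580e-01]))
[[-0.1 -1.8 -1.2 -0.   0.  -0.1]
 [-1.5  0.1  0.6  0.   0.1  0.2]
 [ 0.2  0.1  0.6  0.   0.   0.1]
 [ 0.2 -0.2  1.1  0.  -0.  -0. ]
 [-1.5 -0.4  1.2 -0.   0.  -0.1]
 [ 0.5 -0.5 -2.1  0.  -0.  -0. ]
 [ 0.2  2.4 -0.2  0.  -0.1 -0. ]]
```

```bash
cat > ik.py <<'E'
from kin import *
K=np.load('kin.npz'); P=K['P']; sg=K['sg']
lo=np.array([-3.06,-.37,-1.25,.18,-1.1,.23,-2.94])+.03; hi=np.array([3.06,2.12,1.32,2.47,4.24,1.98,2.94])-.03
yaw=-.034; pr=np.array([566.94,13.94])
def w(X): c,s=np.cos(yaw),np.sin(yaw); return np.array([pr[0]+c*X[0]-s*X[1],pr[1]+s*X[0]+c*X[1],X[2]])
def target(phi,tilt,flip,back=19):
    G=np.array([70-202*np.cos(phi),42.5,96+202*np.sin(phi)])
    d=np.array([np.sin(tilt),0,-np.cos(tilt)]); T=w(G+back*d)
    # tool x: camera side is -x ; flip=0: camera at +x => tool x=-reader x when down
    ty=d; tz=np.array([0,1.,0])*(-1 if flip else 1)
    # down: tool x=-X -> tz = x cross y = (-1,0,0)x(0,0,-1) = (0,-1,0)
    tz=-tz if True else tz
    tx=np.cross(ty,tz); R=Rz(yaw)@np.column_stack([tx,ty,tz]); return T,R
def ik(T,R,q0,reg=.02):
    f=lambda q:np.concatenate([(fk(q,P,sg)[0]-T)/10,20*Ro.from_matrix(fk(q,P,sg)[1]@R.T).as_rotvec(),reg*(q-q0)])
    r=least_squares(f,np.clip(q0,lo+1e-6,hi-1e-6),bounds=(lo,hi),max_nfev=200)
    p,Rr,o=fk(r.x,P,sg); return r.x,np.linalg.norm(p-T),np.linalg.norm(Ro.from_matrix(Rr@R.T).as_rotvec()),o
if __name__=='__main__':
    for flip in (0,1):
      for q5 in (0,3.14):
        for s in (0,.2,.4,.6,.8,1.0):
          best=None
          for q3 in(-.5,0,.5):
           for q7 in (-1.8,1.3):
            for q6 in (.4,.8):
             q,e,a,o=ik(*target(0,s,flip),np.array([-.19,.5,q3,2.1,q5,q6,q7]))
             if best is None or e+100*a<best[1]+100*best[2]: best=(q,e,a,o)
          print(flip,q5,s,best[0].round(2),round(best[1],1),round(best[2],3),'elbow/wrist',best[3][1].round(),best[3][2].round())
E
python3 ik.py
```

```text
0 0 0 [-0.2   0.61  0.    2.21 -0.    0.31 -1.81] 0.0 0.0 elbow/wrist [318.  44. 790.] [436.  61. 423.]
0 0 0.2 [ 0.08  0.63 -0.44  2.38  1.66  0.31  2.79] 0.0 0.0 elbow/wrist [327. -49. 783.] [372.  63. 416.]
0 0 0.4 [ 0.46  0.99 -1.22  2.44  1.76  1.06  2.66] 8.5 0.073 elbow/wrist [ 408. -230.  638.] [341.  72. 407.]
0 0 0.6 [ 0.39  1.01 -1.22  2.44  1.8   1.17  2.57] 24.5 0.208 elbow/wrist [ 428. -204.  630.] [336.  94. 402.]
0 0 0.8 [ 0.26  1.06 -1.22  2.44  1.81  1.39  2.42] 40.2 0.336 elbow/wrist [ 466. -150.  604.] [324. 137. 388.]
0 0 1.0 [-0.04  1.3  -1.21  2.44  1.78  1.95  2.03] 52.8 0.437 elbow/wrist [540.  -2. 482.] [276. 226. 318.]
0 3.14 0 [ 0.28  0.73 -0.71  2.2   0.96  0.56 -2.78] 0.0 0.0 elbow/wrist [ 350. -124.  750.] [436.  61. 423.]
0 3.14 0.2 [ 0.03  0.62 -0.35  2.38  1.69  0.26  2.76] 0.0 0.0 elbow/wrist [323. -30. 787.] [372.  63. 416.]
0 3.14 0.4 [ 0.46  0.99 -1.22  2.44  1.76  1.06  2.66] 8.5 0.073 elbow/wrist [ 408. -230.  638.] [341.  72. 407.]
0 3.14 0.6 [ 0.39  1.01 -1.22  2.44  1.8   1.17  2.57] 24.5 0.208 elbow/wrist [ 428. -204.  630.] [336.  94. 402.
[... 857 characters left out ...]
2. 482.] [276. 226. 318.]
1 3.14 0 [ 0.28  0.73 -0.72  2.2   0.97  0.56  0.36] 0.0 0.0 elbow/wrist [ 350. -126.  749.] [436.  61. 423.]
1 3.14 0.2 [ 0.03  0.62 -0.35  2.38  1.69  0.26 -0.38] 0.0 0.0 elbow/wrist [323. -30. 787.] [372.  63. 416.]
1 3.14 0.4 [ 0.46  0.99 -1.22  2.44  1.76  1.06 -0.48] 8.5 0.073 elbow/wrist [ 408. -230.  638.] [341.  72. 407.]
1 3.14 0.6 [ 0.39  1.01 -1.22  2.44  1.8   1.17 -0.57] 24.5 0.208 elbow/wrist [ 428. -204.  630.] [336.  94. 402.]
1 3.14 0.8 [ 0.26  1.06 -1.22  2.44  1.81  1.39 -0.72] 40.2 0.336 elbow/wrist [ 466. -150.  604.] [324. 137. 388.]
1 3.14 1.0 [-0.04  1.3  -1.21  2.44  1.78  1.95 -1.11] 52.8 0.437 elbow/wrist [540.  -3. 482.] [276. 226. 318.]
```

```bash
python3 - <<'E'
from h import *
a=cv2.imread('pics/side0.png')[0:260,0:240]; cv2.imwrite('pics/sh.png',cv2.resize(a,None,fx=2.3,fy=2.3))
for v in (67,78,122):
  for z in (0,100,200,300,400,500): print(v,z,ray('top0.png',255,v,z).round()[:2],end=' ')
  print()
E
```

```text
67 0 [902.  13.] 67 100 [863.  14.] 67 200 [824.  14.] 67 300 [785.  14.] 67 400 [746.  14.] 67 500 [707.  14.] 
78 0 [867.  13.] 78 100 [831.  14.] 78 200 [796.  14.] 78 300 [760.  14.] 78 400 [724.  14.] 78 500 [688.  14.] 
122 0 [731.  14.] 122 100 [707.  14.] 122 200 [684.  14.] 122 300 [660.  14.] 122 400 [637.  15.] 122 500 [614.  15.]
```

View pics/sh.png

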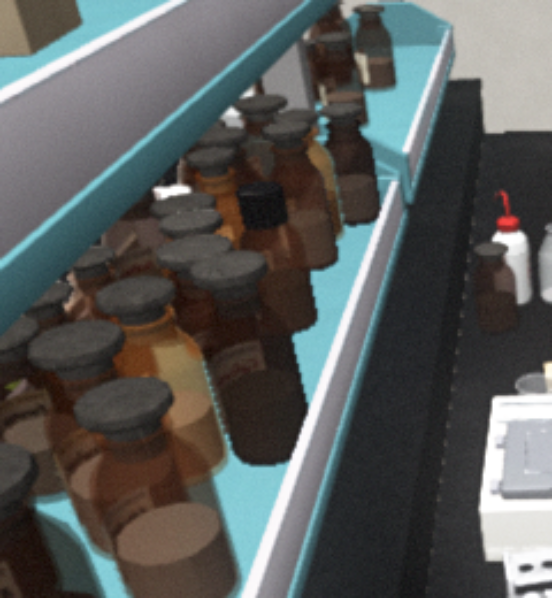

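```bash
python3 - <<'E'
from h import *
for uv in [(167,120),(155,160),(135,225)]:
  for z in (100,200,300,400): print(uv,z,ray('side0.png',*uv,z).round()[:2],ray('top0.png',255,79,z).round()[0])
from ik import *
q=np.array([-.2,.61,0,2.21,0,.31,-1.8])
for te in (0,-.3,-.5,-.7,-1.047):
  qq=q
  for phi in np.linspace(0,1.047,7):
    qq,e,a,o=ik(*target(phi,te*phi/1.047,0),qq,.002)
    if phi in(0,) or phi>1.04 : print(te,round(phi,2),qq.round(2),round(e,1),round(a,3),o[1].round(),o[2].round())
E
```

```text
(167, 120) 100 [ 840. -493.] 829.0
(167, 120) 200 [ 797. -260.] 793.0
(167, 120) 300 [755. -26.] 758.0
(167, 120) 400 [712. 207.] 722.0
(155, 160) 100 [ 840. -180.] 829.0
(155, 160) 200 [797.   5.] 793.0
(155, 160) 300 [754. 189.] 758.0
(155, 160) 400 [711. 373.] 722.0
(135, 225) 100 [841. 155.] 829.0
(135, 225) 200 [798. 287.] 793.0
(135, 225) 300 [755. 419.] 758.0
(135, 225) 400 [712. 551.] 722.0
0 0.0 [-0.2   0.61  0.    2.21 -0.    0.31 -1.81] 0.0 0.0 [318.  45. 790.] [436.  61. 423.]
0 1.05 [-0.17  0.44  0.01  1.8  -0.01  0.9  -1.76] 0.0 0.0 [238.  19. 838.] [537.  57. 597.]
-0.3 0.0 [-0.2   0.61  0.    2.21 -0.    0.31 -1.81] 0.0 0.0 [318.  45. 790.] [436.  61. 423.]
-0.3 1.05 [-0.12  0.6  -0.02  1.55 -0.04  1.29 -1.72] 0.0 0.0 [313.  17. 795.] [634.  54. 583.]
-0.5 0.0 [-0.2   0.61  0.    2.21 -0.    0.31 -1.81] 0.0 0.0 [318.  45. 790.] [436.  61. 423.]
-0.5 1.05 [-0.1   0.71 -0.03  1.4  -0.06  1.53 -1.71] 0.0 0.0 [364.  16. 756.] [694.  52. 557.]
-0.7 0.0 [-0.2   0.61  0.    2.21 -0.    0.31 -1.81] 0.0 0.0 [318.  45. 790.] [436.  61. 423.]
-0.7 1.05 [-0.09  0.83 -0.03  1.25 -0.08  1.75 -1.71] 0.0 0.0 [413.  16. 709.] [748.  50. 521.]
-1.047 0.0 [-0.2   0.61  0.    2.21 -0.    0.31 -1.81] 0.0 0.0 [318.  45. 790.] [436.  61. 423.]
-1.047 1.05 [ 0.01  0.96 -0.23  1.15 -0.04  1.95 -1.83] 13.5 0.123 [458. -28. 653.] [786.  40. 461.]
```

servo_tool(increments=[{"dx": 0,"dy": 0,"dz": 0,"ax": 0,"ay": 0.12,"az": 0,"claw": -1},{"dx": 0,"dy": 0,"dz": 0,"ax": 0,"ay": 0.24,"az": 0,"claw": -1},{"dx": 0,"dy": 0,"dz": 0,"ax": 0,"ay": 0.36,"az": 0,"claw": -1},{"dx": 0,"dy": 0,"dz": 0,"ax": 0,"ay": 0.48,"az": 0,"claw": -1},{"dx": 0,"dy": 0,"dz": 0,"ax": 0,"ay": 0.6,"az": 0,"claw": -1},{"dx": 0,"dy": 0,"dz": 0,"ax": 0,"ay": 0.6,"az": 0,"claw": -1},{"dx": 0,"dy": 0,"dz": 0,"ax": 0,"ay": 0.6,"az": 0,"claw": -1}])

```text
clock: 7.22
eef_pos: [452.5, 53.1, 254.7]
tool_rot: [-1.544, -0.162, 3.108]
force: [1.2, 0.2, 0.5]
width: 85.2
```

```bash
python3 wz.py w9 wrist 0,0,512,384
```

```text
7.2667 [ 0.102  0.427 -0.392  1.87   0.16   1.042 -1.965] [450.64275523  53.19701375 254.70854325] [-1.54223755 -0.16036918  3.10859166] 85.18636246840144 [ 0.23716235 -0.41444065  0.21870447] [-0.00249891 -0.14807708 -0.00069893]
scale 1.5364583333333333
```

```bash
cat > go.py <<'E'
import sys
from ik import *
from cell import read_state
phi,t=float(sys.argv[1]),float(sys.argv[2])
T,R=target(phi,t,0); s=read_state(); Rm=Ro.from_euler('xyz',s['tool_rot']).as_matrix()
print('TCP target',T.round(1),'delta cm',((T-s['eef_pos'])/10).round(2),'rotvec',Ro.from_matrix(R@Rm.T).as_rotvec().round(3),Ro.from_matrix(R).as_euler('xyz').round(3))
E
python3 go.py 0 0
```

```text
TCP target [436.5  60.9  77. ] delta cm [ -1.42   0.77 -17.77] rotvec [ 0.023 -0.161 -0.003] [-1.571  0.     3.108]
```

servo_tool(increments=[{"dx": -0.5,"dy": 0.3,"dz": -1.0,"ax": 0.012,"ay": -0.08,"az": 0,"claw": -1},{"dx": -1.4,"dy": 0.8,"dz": -3.0,"ax": 0.023,"ay": -0.16,"az": 0,"claw": -1},{"dx": -1.4,"dy": 0.8,"dz": -6.0,"ax": 0.023,"ay": -0.16,"az": 0,"claw": -1},{"dx": -1.4,"dy": 0.8,"dz": -8.0,"ax": 0.023,"ay": -0.16,"az": 0,"claw": -1},{"dx": -1.4,"dy": 0.8,"dz": -8.0,"ax": 0.023,"ay": -0.16,"az": 0,"claw": -1},{"dx": -1.4,"dy": 0.8,"dz": -8.0,"ax": 0.023,"ay": -0.16,"az": 0,"claw": -1}])

```text
clock: 7.77
eef_pos: [433.9, 61.0, 175.8]
tool_rot: [-1.567, -0.001, 3.111]
force: [0.3, 0.7, 0.1]
width: 85.4
```

```bash
python3 wz.py w10 wrist 0,0,512,384; python3 go.py 0 0
```

```text
7.8167 [ 0.051  0.439 -0.352  2.133  0.265  0.61  -2.09 ] [435.13244596  61.22085955 176.58473197] [-1.56740486e+00  1.05200145e-03  3.11077901e+00] 85.58943057247771 [-0.38916552 -0.31013473  0.50581172] [ 0.0647517   0.01003182 -0.04775635]
scale 1.5364583333333333
TCP target [436.5  60.9  77. ] delta cm [ 0.13 -0.03 -9.96] rotvec [ 0.003  0.001 -0.003] [-1.571  0.     3.108]
```

View pics/w10z.png

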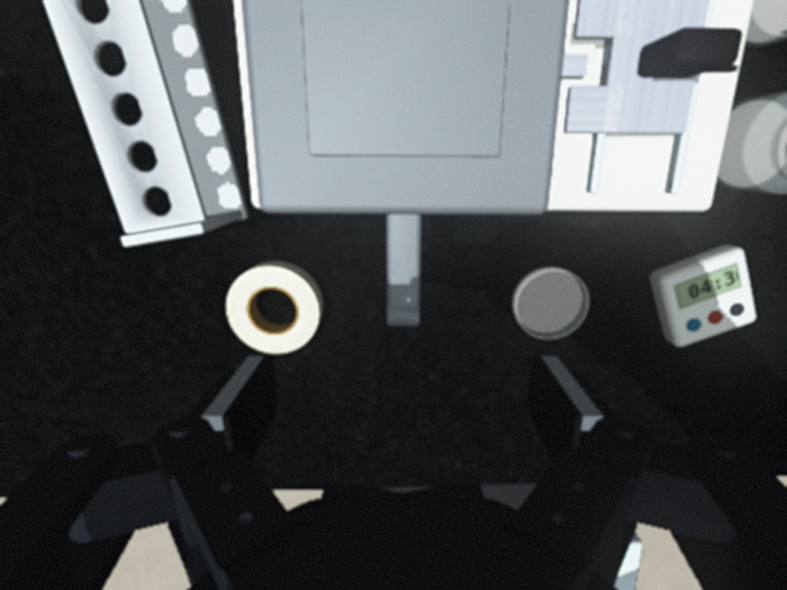

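servo_tool(increments=[{"dx": 0.1,"dy": 0,"dz": -2.0,"ax": 0,"ay": 0,"az": 0,"claw": -1},{"dx": 0.1,"dy": 0,"dz": -4.0,"ax": 0,"ay": 0,"az": 0,"claw": -1},{"dx": 0.1,"dy": 0,"dz": -6.0,"ax": 0,"ay": 0,"az": 0,"claw": -1},{"dx": 0.1,"dy": 0,"dz": -8.0,"ax": 0,"ay": 0,"az": 0,"claw": -1},{"dx": 0.1,"dy": 0,"dz": -9.5,"ax": 0,"ay": 0,"az": 0,"claw": -1},{"dx": 0.1,"dy": 0,"dz": -9.9,"ax": 0,"ay": 0,"az": 0,"claw": -1},{"dx": 0.1,"dy": 0,"dz": -9.9,"ax": 0,"ay": 0,"az": 0,"claw": -0.3},{"dx": 0.1,"dy": 0,"dz": -9.9,"ax": 0,"ay": 0,"az": 0,"claw": 0}])

```text
clock: 8.48
eef_pos: [437.3, 61.1, 77.8]
tool_rot: [-1.567, 0.002, 3.109]
force: [-0.2, 0.4, -1.4]
width: 64.1
```

```bash
python3 - <<'E'
from h import *
for v in (325,290,213):
  print(ray('w10.png',403/1.5365,v/1.5365,100).round(1))
E
python3 wz.py w11 wrist 0,0,512,384; python3 go.py 0 0
```

```text
[417.6  61.2 100. ]
[437.5  60.6 100. ]
[478.1  59.5 100. ]
8.5333 [-0.056  0.624 -0.215  2.211  0.396  0.341 -2.209] [437.4066087   61.09315343  78.02148019] [-1.56745518e+00  2.80636080e-03  3.10932047e+00] 56.45091638368003 [-0.45661172 -0.73498595  1.0049027 ] [ 0.0507462  -0.02667116 -0.0270112 ]
scale 1.5364583333333333
TCP target [436.5  60.9  77. ] delta cm [-0.09 -0.02 -0.1 ] rotvec [ 0.003  0.003 -0.002] [-1.571  0.     3.108]
```

View pics/w11z.png

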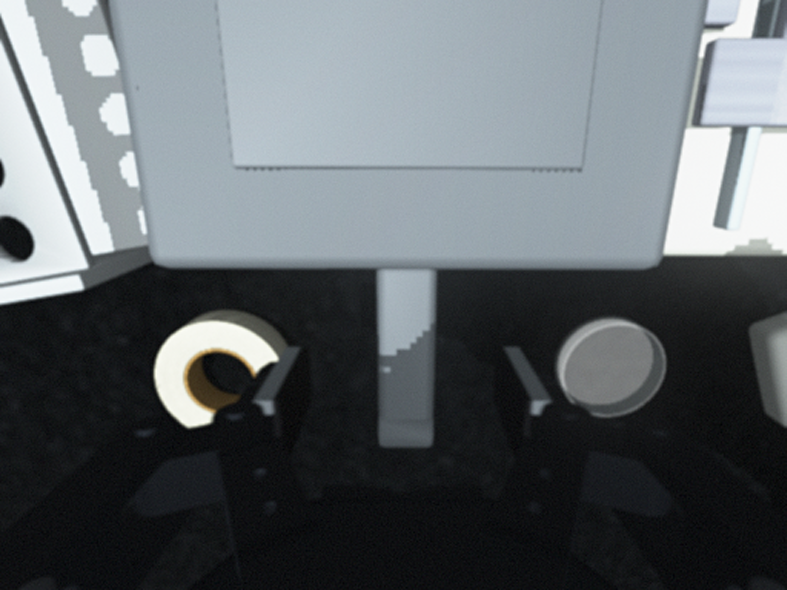

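Tab (u≈405) is centred between pads and the bead lies outside them; closing.

servo_tool(increments=[{"dx": 0,"dy": 0,"dz": 0,"ax": 0,"ay": 0,"az": 0,"claw": 1},{"dx": 0,"dy": 0,"dz": 0,"ax": 0,"ay": 0,"az": 0,"claw": 1},{"dx": 0,"dy": 0,"dz": 0,"ax": 0,"ay": 0,"az": 0,"claw": 1},{"dx": 0,"dy": 0,"dz": 0,"ax": 0,"ay": 0,"az": 0,"claw": 1},{"dx": 0,"dy": 0,"dz": 0,"ax": 0,"ay": 0,"az": 0,"claw": 1},{"dx": 0,"dy": 0,"dz": 0,"ax": 0,"ay": 0,"az": 0,"claw": 1},{"dx": 0,"dy": 0,"dz": 0,"ax": 0,"ay": 0,"az": 0,"claw": 1}])

```text
clock: 9.12
eef_pos: [436.8, 60.1, 77.0]
tool_rot: [-1.566, 0.001, 3.108]
force: [0.9, -4.3, 4.8]
width: 16.5
```

```bash
python3 wz.py w12 wrist 0,0,512,384; python3 - <<'E'
from ik import *
from cell import read_state
s=read_state(); p0=s['eef_pos']
q=s['qpos']
for t0,t1 in ((0,-.3),(0,-.4)):
  qq=q
  for ph in np.linspace(0,1.047,13):
    t=t0+(t1-t0)*ph/1.047
    T,R=target(ph,t,0); qq,e,a,o=ik(T,R,qq,.005)
    print(round(ph,3),((T-target(0,0,0)[0])/10).round(2),round(t,3),qq.round(2),round(e,1))
E
```

```text
9.1667 [-0.056  0.626 -0.214  2.212  0.397  0.34  -2.21 ] [436.75008416  60.14729278  77.00821642] [-1.56610257e+00  1.03655005e-03  3.10841229e+00] 17.266643953529798 [ 0.50580379 -5.01742959  4.42580549] [-0.89244867 -0.36469098 -0.03268071]
scale 1.5364583333333333
0.0 [0. 0. 0.] 0.0 [-0.05  0.62 -0.22  2.21  0.39  0.34 -2.21] 0.0
0.087 [ 0.03 -0.    1.76] -0.025 [-0.01  0.6  -0.27  2.18  0.36  0.43 -2.17] 0.0
0.174 [ 0.21 -0.01  3.51] -0.05 [ 0.03  0.58 -0.31  2.14  0.32  0.52 -2.13] 0.0
0.262 [ 0.55 -0.02  5.23] -0.075 [ 0.05  0.56 -0.34  2.09  0.29  0.6  -2.1 ] 0.0
0.349 [ 1.03 -0.03  6.92] -0.1 [ 0.07  0.55 -0.37  2.05  0.26  0.69 -2.06] 0.0
0.436 [ 1.65 -0.06  8.55] -0.125 [ 0.09  0.55 -0.38  1.99  0.23  0.77 -2.04] 0.0
0.524 [ 2.42 -0.08 10.12] -0.15 [ 0.1   0.54 -0.4   1.94  0.21  0.85 -2.01] 0.0
0.611 [ 3.32 -0.11 11.61] -0.175 [ 0.11  0.55 -0.4   1.88  0.19  0.93 -1.99] 0.0
0.698 [ 4.34 -0.15 13.02] -0.2 [ 0.11  0.55 -0.41  1.82  0.18  1.01 -1.97] 0.0
0.785 [ 5.49 -0.19 14.33] -0.225 [ 0.12  0.57 -0.41  1.75  0.17  1.08 -1.96] 0.0
0.872 [ 6.74 -0.23 15.53] -0.25 [ 0.12  0
[... 527 characters left out ...]
.92] -0.133 [ 0.08  0.57 -0.38  2.02  0.24  0.73 -2.05] 0.0
0.436 [ 1.58 -0.05  8.56] -0.167 [ 0.1   0.57 -0.39  1.96  0.22  0.82 -2.02] 0.0
0.524 [ 2.33 -0.08 10.14] -0.2 [ 0.11  0.57 -0.4   1.9   0.2   0.91 -2.  ] 0.0
0.611 [ 3.21 -0.11 11.64] -0.233 [ 0.11  0.58 -0.41  1.84  0.18  1.   -1.98] 0.0
0.698 [ 4.22 -0.14 13.05] -0.267 [ 0.12  0.59 -0.41  1.77  0.17  1.09 -1.96] 0.0
0.785 [ 5.35 -0.18 14.37] -0.3 [ 0.12  0.61 -0.41  1.7   0.16  1.17 -1.95] 0.0
0.872 [ 6.59 -0.22 15.58] -0.333 [ 0.11  0.63 -0.41  1.62  0.15  1.26 -1.94] 0.0
0.96 [ 7.93 -0.27 16.67] -0.367 [ 0.11  0.66 -0.41  1.54  0.14  1.34 -1.93] 0.0
1.047 [ 9.35 -0.32 17.64] -0.4 [ 0.1   0.69 -0.4   1.46  0.14  1.42 -1.92] 0.0
```

servo_tool(increments=[{"dx": 0,"dy": 0,"dz": 0.88,"ax": 0,"ay": 0.016,"az": 0,"claw": 1},{"dx": 0.01,"dy": 0,"dz": 1.76,"ax": 0.001,"ay": 0.033,"az": 0,"claw": 1},{"dx": 0.08,"dy": 0,"dz": 2.64,"ax": 0.002,"ay": 0.05,"az": 0,"claw": 1},{"dx": 0.18,"dy": -0.01,"dz": 3.51,"ax": 0.002,"ay": 0.067,"az": 0,"claw": 1},{"dx": 0.33,"dy": -0.01,"dz": 4.38,"ax": 0.003,"ay": 0.083,"az": 0,"claw": 1},{"dx": 0.5,"dy": -0.02,"dz": 5.24,"ax": 0.003,"ay": 0.1,"az": 0,"claw": 1},{"dx": 0.5,"dy": -0.02,"dz": 5.24,"ax": 0.003,"ay": 0.1,"az": 0,"claw": 1}])

```text
clock: 9.75
eef_pos: [441.5, 59.9, 129.2]
tool_rot: [-1.566, -0.101, 3.108]
force: [2.4, -4.7, -5.7]
width: 16.8
```

```bash
python3 wz.py w13 wrist 0,0,512,384;python3 go.py 0.262 -0.1
```

```text
9.8 [ 0.061  0.575 -0.355  2.075  0.282  0.639 -2.091] [441.41111631  59.95313207 128.67428056] [-1.56617666 -0.0998661   3.108337  ] 16.82617095216312 [ 2.14100692 -4.4572841  -5.23717766] [-0.8456379  -0.43239007 -0.00512379]
scale 1.5364583333333333
TCP target [441.5  60.7 129.4] delta cm [0.   0.08 0.07] rotvec [ 0.005 -0.    -0.001] [-1.571 -0.1    3.108]
```

View pics/w13z.png

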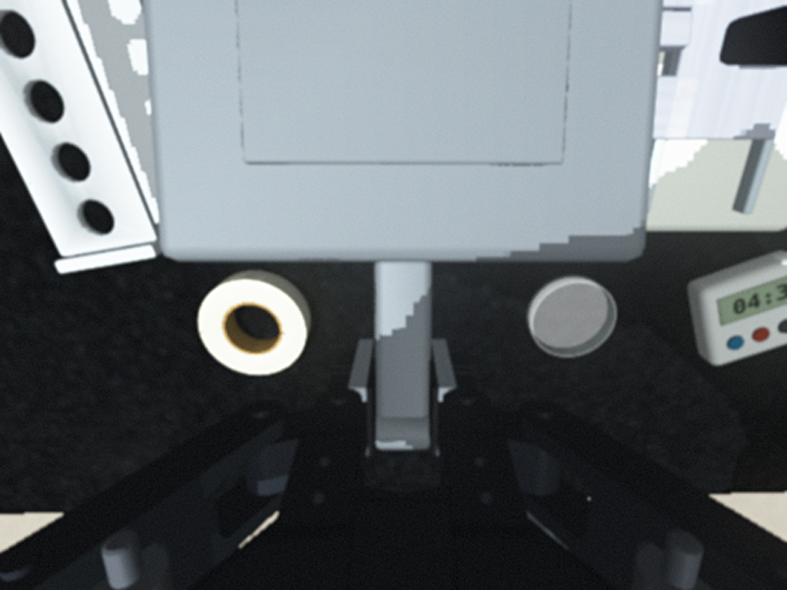

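servo_tool(increments=[{"dx": 0.22,"dy": 0,"dz": 0.85,"ax": 0.001,"ay": 0.017,"az": 0,"claw": 1},{"dx": 0.46,"dy": -0.01,"dz": 1.68,"ax": 0.001,"ay": 0.033,"az": 0,"claw": 1},{"dx": 0.76,"dy": -0.02,"dz": 2.51,"ax": 0.002,"ay": 0.05,"az": 0,"claw": 1},{"dx": 1.08,"dy": -0.03,"dz": 3.32,"ax": 0.002,"ay": 0.067,"az": 0,"claw": 1},{"dx": 1.44,"dy": -0.04,"dz": 4.12,"ax": 0.003,"ay": 0.083,"az": 0,"claw": 1},{"dx": 1.83,"dy": -0.06,"dz": 4.9,"ax": 0.003,"ay": 0.1,"az": 0,"claw": 1},{"dx": 2.26,"dy": -0.07,"dz": 5.66,"ax": 0.004,"ay": 0.117,"az": 0,"claw": 1},{"dx": 2.71,"dy": -0.09,"dz": 6.4,"ax": 0.005,"ay": 0.133,"az": 0,"claw": 1}])

```text
clock: 10.47
eef_pos: [467.4, 59.0, 191.8]
tool_rot: [-1.566, -0.236, 3.11]
force: [1.4, -3.4, -8.6]
width: 16.5
```

```bash
python3 wz.py w14 wrist 0,0,512,384;python3 go.py 0.611 -0.233; python3 wz.py s14 side 150,60,350,290
```

```text
10.5167 [ 0.114  0.577 -0.41   1.835  0.185  1.008 -1.981] [468.0622463   58.97874697 192.77572506] [-1.56579429 -0.23644258  3.10893201] 16.835748967564495 [-2.21361487 -5.15044296 -6.14987444] [-0.72576453  0.17446581  0.22404258]
scale 1.5364583333333333
TCP target [468.6  59.8 193.4] delta cm [0.05 0.08 0.06] rotvec [ 0.005 -0.004 -0.003] [-1.571 -0.233  3.108]
10.5667 [ 0.114  0.577 -0.41   1.837  0.186  1.005 -1.982] [467.60240496  58.99884631 192.07464944] [-1.56573943 -0.23532796  3.10911287] 17.196627193663648 [ 0.57360065 -4.19683687 -7.21027048] [-0.76920282 -0.15989925  0.14596243]
scale 2.5652173913043477
```

View pics/w14z.png

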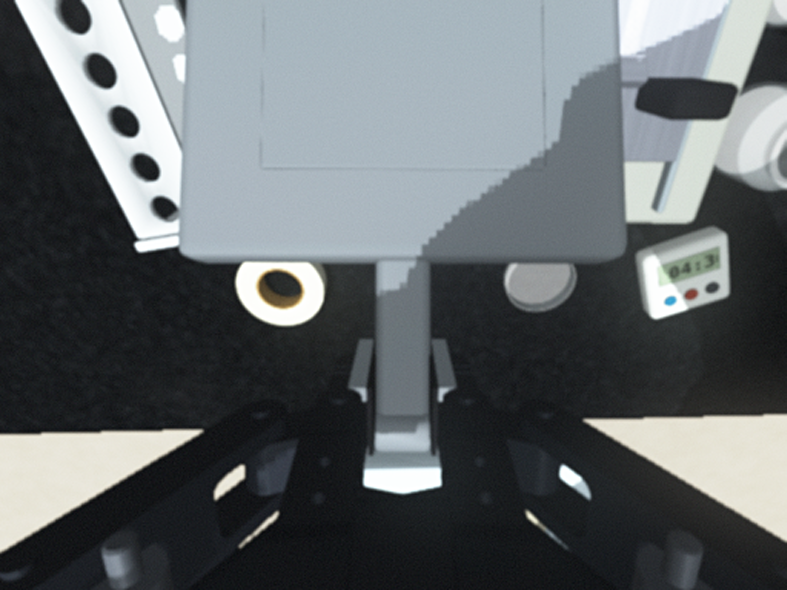

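View pics/s14z.png

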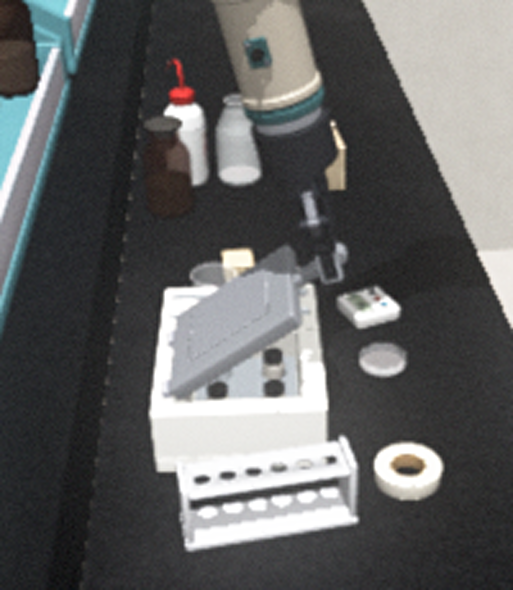

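Lid open ~35°, still held at the tab, bystanders undisturbed. Continuing.

servo_tool(increments=[{"dx": 0.5,"dy": -0.01,"dz": 0.72,"ax": 0.001,"ay": 0.017,"az": 0,"claw": 1},{"dx": 1.01,"dy": -0.03,"dz": 1.41,"ax": 0.001,"ay": 0.034,"az": 0,"claw": 1},{"dx": 1.57,"dy": -0.05,"dz": 2.08,"ax": 0.002,"ay": 0.05,"az": 0,"claw": 1},{"dx": 2.14,"dy": -0.07,"dz": 2.73,"ax": 0.002,"ay": 0.067,"az": 0,"claw": 1},{"dx": 2.75,"dy": -0.09,"dz": 3.35,"ax": 0.003,"ay": 0.083,"az": 0,"claw": 1},{"dx": 3.38,"dy": -0.11,"dz": 3.94,"ax": 0.003,"ay": 0.1,"az": 0,"claw": 1},{"dx": 4.04,"dy": -0.13,"dz": 4.5,"ax": 0.004,"ay": 0.117,"az": 0,"claw": 1},{"dx": 4.72,"dy": -0.16,"dz": 5.03,"ax": 0.005,"ay": 0.134,"az": 0,"claw": 1}])

```text
clock: 11.23
eef_pos: [513.2, 57.3, 241.8]
tool_rot: [-1.565, -0.373, 3.11]
force: [-3.9, -4.3, -5.9]
width: 16.7
```

servo_tool(increments=[{"dx": 0.7,"dy": -0.02,"dz": 0.5,"ax": 0,"ay": 0.016,"az": 0,"claw": 1},{"dx": 1.42,"dy": -0.05,"dz": 0.97,"ax": 0.001,"ay": 0.033,"az": 0,"claw": 1},{"dx": 1.42,"dy": -0.05,"dz": 0.97,"ax": 0.001,"ay": 0.033,"az": 0,"claw": 1},{"dx": 1.42,"dy": -0.05,"dz": 0.97,"ax": 0.001,"ay": 0.033,"az": 0,"claw": 1},{"dx": 1.42,"dy": -0.05,"dz": 0.97,"ax": 0.001,"ay": 0.033,"az": 0,"claw": 1},{"dx": 1.42,"dy": -0.05,"dz": 0.97,"ax": 0.001,"ay": 0.033,"az": 0,"claw": 1}])

```text
clock: 11.73
eef_pos: [527.5, 56.8, 251.5]
tool_rot: [-1.565, -0.404, 3.11]
force: [-3.8, -3.5, -4.1]
width: 16.8
```

```bash
python3 wz.py w15 wrist 0,0,512,384;python3 go.py 1.047 -0.4; python3 wz.py s15 side 170,60,340,260;python3 wz.py t15 top 165,110,365,250
```

```text
11.7833 [ 0.104  0.689 -0.405  1.464  0.144  1.428 -1.917] [527.54855873  56.7738589  251.48566912] [-1.56491223 -0.40414604  3.10956085] 16.699036967367846 [-2.51606558 -4.35748357 -3.63500746] [-0.67878298  0.14477688  0.35835874]
scale 1.5364583333333333
TCP target [530.   57.7 253.4] delta cm [0.24 0.09 0.19] rotvec [ 0.005 -0.004 -0.004] [-1.571 -0.4    3.108]
11.8333 [ 0.104  0.689 -0.405  1.464  0.144  1.428 -1.917] [527.53196849  56.79942832 251.46527482] [-1.56489895 -0.40414741  3.10964956] 16.612631210976282 [-3.48111193 -4.58937073 -3.37882486] [-0.66262967  0.23316385  0.33514334]
scale 2.95
11.8833 [ 0.104  0.689 -0.405  1.464  0.144  1.428 -1.917] [527.51523034  56.79469467 251.45503669] [-1.56493365 -0.4041698   3.10961492] 16.762441881060784 [-4.18068659 -4.79054854 -2.46141883] [-0.68392961  0.20748958  0.3146514 ]
scale 3.95
```

View pics/w15z.png

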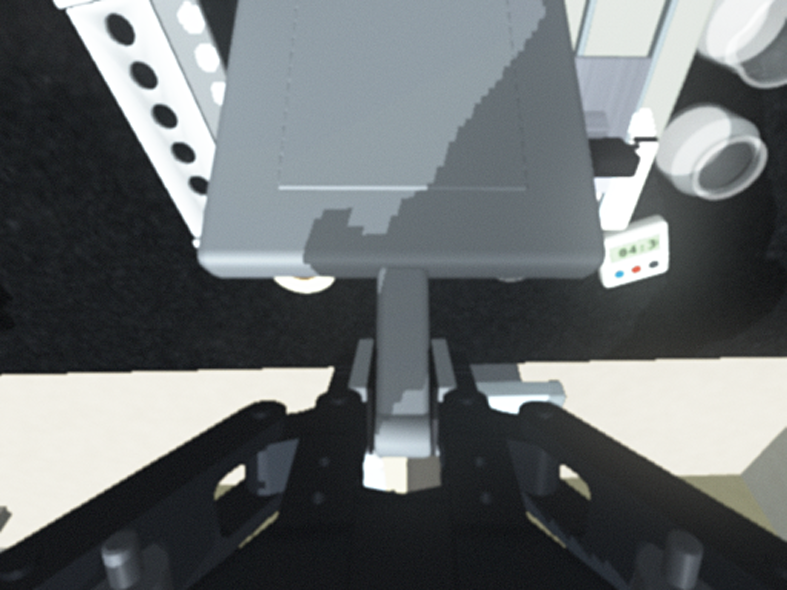

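View pics/s15z.png

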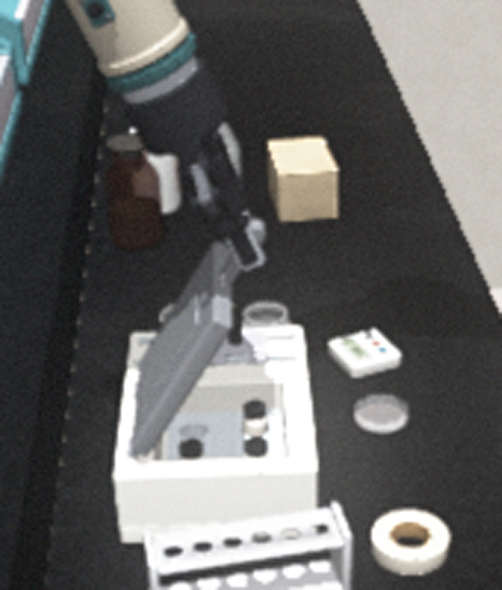

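View pics/t15z.png

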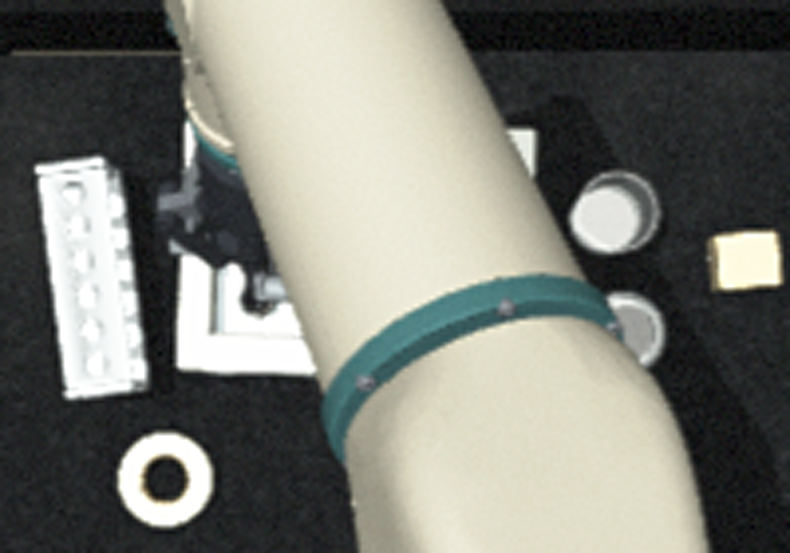

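```bash
python3 - <<'E'
from h import *
from ik import w
def lp(a,n,y,ph): return w(np.array([70-a*np.cos(ph)+n*np.sin(ph),y,96+a*np.sin(ph)+n*np.cos(ph)]))
k=1.53646
# inset front edge from w10 closed
g=ray('w10.png',403/k,155/k,107); print('inset reader x',g)
xi=(g[0]-566.94)*np.cos(-.034)+(g[1]-13.94)*np.sin(-.034); print(xi)
for ph in (.99,1.01,1.03,1.047,1.06):
  print(ph,[tuple((np.array(pix('w15.png',lp(a,n,y,ph)))*k).round(1)) for a,n,y in [(160,11,115),(160,11,-30),(160,-11,42),(70-xi,11,42),(222,0,42.5),(160,11,42)]], [tuple(((np.array(pix('s15.png',lp(a,n,y,ph)))-[170,60])*2.95).round(1)) for a,n,y in [(160,11,115),(160,-11,115),(0,11,115),(160,11,-30)]])
E
python3 - <<'E'
import cv2
a=cv2.imread('pics/s15.png')[130:220,200:260]; cv2.imwrite('pics/s15y.png',cv2.resize(a,None,fx=6.5,fy=6.5,interpolation=cv2.INTER_CUBIC))
E
```

```text
inset reader x [506.00282314  58.75987266 107.        ]
-62.425540651164766
0.99 [(np.float64(188.8), np.float64(265.6)), (np.float64(611.2), np.float64(266.2)), (np.float64(401.7), np.float64(284.7)), (np.float64(402.1), np.float64(194.1)), (np.float64(400.7), np.float64(457.1)), (np.float64(402.2), np.float64(265.9))] [(np.float64(216.3), np.float64(316.1)), (np.float64(239.3), np.float64(328.0)), (np.float64(122.8), np.float64(451.8)), (np.float64(216.8), np.float64(236.5))]
1.01 [(np.float64(184.4), np.float64(261.6)), (np.float64(615.6), np.float64(262.3)), (np.float64(401.8), np.float64(282.7)), (np.float64(402.2), np.float64(189.8)), (np.float64(400.7), np.float64(458.2)), (np.float64(402.3), np.float64(262.0))] [(np.float64(212.7), np.float64(314.5)), (np.float64(236.1), np.float64(326.1)), (np.float64(122.7), np.float64(452.0)), (np.float64(213.6), np.float64(235.1))]
1.03 [(np.float64(179.9), np.float64(257.4)), (np.float64(620.1), np.float64(258.1)), (np.float64(401.9), np.float64(280.5)), (np.float64(402.2), np.float64(185.2)), (np.float64(400.8), np.float64(459.1)), (np.
[... 311 characters left out ...]
t64(278.4)), (np.float64(402.3), np.float64(181.1)), (np.float64(400.9), np.float64(459.6)), (np.float64(402.5), np.float64(253.9))] [(np.float64(206.1), np.float64(311.9)), (np.float64(230.0), np.float64(322.7)), (np.float64(122.5), np.float64(452.3)), (np.float64(207.7), np.float64(232.6))]
1.06 [(np.float64(172.9), np.float64(250.3)), (np.float64(627.2), np.float64(251.1)), (np.float64(402.0), np.float64(276.7)), (np.float64(402.3), np.float64(177.9)), (np.float64(400.9), np.float64(459.9)), (np.float64(402.5), np.float64(250.7))] [(np.float64(203.7), np.float64(311.0)), (np.float64(227.8), np.float64(321.6)), (np.float64(122.4), np.float64(452.4)), (np.float64(205.6), np.float64(231.8))]
```

View pics/s15y.png

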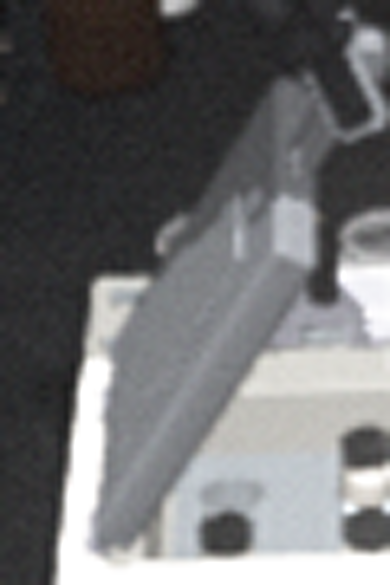

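All estimates give about 1.02–1.03 rad, so I'll add about 0.02 rad along the tangent.

servo_tool(increments=[{"dx": 0.17,"dy": 0,"dz": 0.1,"ax": 0,"ay": 0,"az": 0,"claw": 1},{"dx": 0.34,"dy": 0,"dz": 0.2,"ax": 0,"ay": 0,"az": 0,"claw": 1},{"dx": 0.34,"dy": 0,"dz": 0.2,"ax": 0,"ay": 0,"az": 0,"claw": 1},{"dx": 0.34,"dy": 0,"dz": 0.2,"ax": 0,"ay": 0,"az": 0,"claw": 1},{"dx": 0.34,"dy": 0,"dz": 0.2,"ax": 0,"ay": 0,"az": 0,"claw": 1},{"dx": 0.34,"dy": 0,"dz": 0.2,"ax": 0,"ay": 0,"az": 0,"claw": 1},{"dx": 0.34,"dy": 0,"dz": 0.2,"ax": 0,"ay": 0,"az": 0,"claw": 1},{"dx": 0.34,"dy": 0,"dz": 0.2,"ax": 0,"ay": 0,"az": 0,"claw": 1}])

```text
clock: 12.55
eef_pos: [530.3, 56.7, 253.1]
tool_rot: [-1.565, -0.406, 3.11]
force: [-3.4, -4.9, -4.9]
width: 16.8
```

```bash
python3 wz.py w16 wrist 0,0,512,384;python3 go.py 1.047 -0.404; python3 - <<'E'
from h import *
from ik import w
def lp(a,n,y,ph): return w(np.array([70-a*np.cos(ph)+n*np.sin(ph),y,96+a*np.sin(ph)+n*np.cos(ph)]))
for ph in (1.0,1.02,1.04,1.06): print(ph,[tuple((np.array(pix('w16.png',lp(a,n,y,ph)))*1.53646).round(1)) for a,n,y in [(132.4,11,42),(160,11,42)]])
for X in [(-92+70,-77,131),(-21,-105,87)]: print(np.array(pix('w16.png',w(np.array(X))))*1.536)
E
```

```text
12.6 [ 0.102  0.692 -0.404  1.452  0.145  1.438 -1.916] [530.29917566  56.67736714 253.14405249] [-1.56459166 -0.40587637  3.10979474] 16.903458304170766 [-3.96518736 -5.04926864 -5.03558213] [-0.65840959  0.43301268  0.40327051]
scale 1.5364583333333333
TCP target [529.9  57.7 253.4] delta cm [-0.04  0.1   0.03] rotvec [ 0.006 -0.002 -0.005] [-1.571 -0.404  3.108]
1.0 [(np.float64(402.0), np.float64(196.6)), (np.float64(402.2), np.float64(267.5))]
1.02 [(np.float64(402.1), np.float64(192.4)), (np.float64(402.2), np.float64(263.7))]
1.04 [(np.float64(402.2), np.float64(187.8)), (np.float64(402.3), np.float64(259.4))]
1.06 [(np.float64(402.2), np.float64(183.1)), (np.float64(402.4), np.float64(254.9))]
[613.00523755 174.07024903]
[630.68681475 142.33002157]
```

View pics/w16z.png

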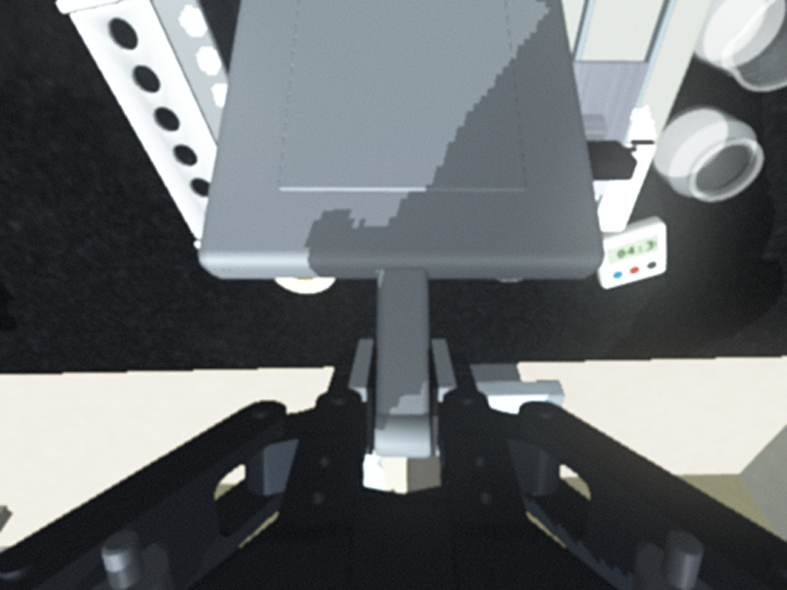

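The inset line is at v≈188, which gives about 1.04 rad. The pointer and mark coincide at about (645,142). Handing in.

```bash
python3 -c "
from cell import *
s=read_state();print(s['clock'],s['width'],s['force']);print(finish_job())"
```

```text
12.6 16.903458304170766 [-3.96518736 -5.04926864 -5.03558213]
the job is handed in; nothing more can be done
None
```

I slid the lock grip about 31 mm back to its mark, lifted the lid by its tab to about 60°, and handed the job in at 12.6 s with the gripper still closed on the tab.

- **Lock:** After the slide, the lid's lug sat centred in the notch. In the last wrist picture the pointer still lines up with the mark.
- **Lid angle:** The first check gave 1.02–1.03 rad, so I lifted it about 0.02 rad more. The last checks gave about 1.04 rad from the picture, and the arm's position was within about 1 mm of the 60° (1.047 rad) target.
- **Hold:** The fingers are 16.9 mm apart on the tab, and the force at the wrist is about 8 N.
- **Tilt in the air:** I first tried to lean the tool forward for the tab grasp. The arm could not reach that pose and stopped short, so I grasped straight down. The pads turned on the tab by about 0.65 rad during the lift, and the tab did not slip out.
- **Bystanders:** I saw no bystander moved. In the last overhead picture the arm hid the petri dish and the timer, but the timer and the edges of the dish and tape roll showed in the wrist picture.

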